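Make up two microscopy kits

TASK

Make up the two microscopy kits from the stock on the bench: the blue tray gets the green slide box, the blue-ringed objective and the white-capped bottle; the yellow tray gets the orange slide box and the yellow-ringed objective. In each tray the slide box goes in the long slot, standing as it does now, the objective stands upright on the black pad and the bottle upright on the white pad, each flat on the tray's floor and clear of the rims and ridges. Leave the red-ringed objective and the red-capped bottle standing where they are.

Things in the scene. Friction and masses are not known exactly. Their poses are not given: they have to be found in the camera images.
- blue_tray: Low blue kit tray, fixed, 138 (x) x 124 (y) mm; floor 4 mm thick, rims and inner ridges (16 to 18 mm wide) 10 mm high. Origin: centre of its underside, z up, yaw within 0.4 rad. Places, inside sizes and centres in its frame (mm): long slot 56 (x) x 104 (y) at (-37, 0); square with black pad 56 (x) x 50 (y) at (+37, 33); like square with white pad at (+37, -33).
- yellow_tray: Low yellow kit tray, fixed, 138 (x) x 124 (y) mm; floor 4 mm thick, rims and inner ridges (16 to 18 mm wide) 10 mm high. Origin: centre of its underside, z up, yaw within 0.4 rad. Places, inside sizes and centres in its frame (mm): long slot 56 (x) x 104 (y) at (+37, 0); square with black pad 56 (x) x 50 (y) at (-37, 33); like square with white pad at (-37, -33), stays empty.
- green_box_center (a point): Closed green microscope-slide box standing on its long side with a paper label on top: 34 (its x) x 84 (its y) x 50 mm high, 0.11 kg, smooth and hard; grasp it across the 34 mm. The point is its centre, 25 mm above its underside, z up. Its long axis starts within 0.4 rad of world y.
- orange_box_center (a point): Closed orange microscope-slide box standing on its long side with a paper label on top: 34 (its x) x 84 (its y) x 50 mm high, 0.11 kg, smooth and hard; grasp it across the 34 mm. The point is its centre, 25 mm above its underside, z up. Its long axis starts within 0.4 rad of world y.
- blue_objective_center (a point): Microscope objective standing on its mount, silver barrel 32 mm in diameter up to 46 mm, the top 8 mm of that and the cone above (to 53 mm) blue, then a narrow dark nose; 62 mm high in all, 0.16 kg. The point is on its axis, 31 mm above its underside, z up.
- yellow_objective_center (a point): Microscope objective standing on its mount, silver barrel 32 mm in diameter up to 46 mm, the top 8 mm of that and the cone above (to 53 mm) yellow, then a narrow dark nose; 62 mm high in all, 0.16 kg. The point is on its axis, 31 mm above its underside, z up.
- red_objective_center (a point): Microscope objective standing on its mount, silver barrel 32 mm in diameter up to 46 mm, the top 8 mm of that and the cone above (to 53 mm) red, then a narrow dark nose; 62 mm high in all, 0.16 kg. The point is on its axis, 31 mm above its underside, z up. Not wanted in either kit.
- white_bottle_center (a point): Small brown bottle with a paper label, 32 mm in diameter up to 46 mm, then a white screw cap 25 mm in diameter; 70 mm high in all, 0.07 kg. The point is on its axis, 35 mm above its underside, z up.
- red_bottle_center (a point): Small brown bottle with a paper label, 32 mm in diameter up to 46 mm, then a red screw cap 25 mm in diameter; 70 mm high in all, 0.07 kg. The point is on its axis, 35 mm above its underside, z up. Not wanted in either kit.

How it is judged:
At the end, for the whole second after the job is handed in: Each of the five things stands in its place, centre within 14 mm (tray x) and 11 mm (tray y), upright, on the floor (4 mm), slide boxes within 0.35 rad of the slot, released and at rest; the red-ringed objective and red-capped bottle stand within 20 mm of where they began (x of green_box_center in the frame of blue_tray between -0.051 and -0.023 m and y of green_box_center in the frame of blue_tray between -0.011 and 0.011 m and z of green_box_center in the frame of blue_tray between 0.025 and 0.033 m and angle between each of green_box_center, blue_objective_center, white_bottle_center, orange_box_center, yellow_objective_center, red_objective_center, red_bottle_center's own z axis and vertical below 0.1 rad and linear speed of each of green_box, blue_objective, white_bottle, orange_box, yellow_objective below 0.02 m/s and angular speed of each of green_box, blue_objective, white_bottle, orange_box, yellow_objective below 0.2 rad/s and angle between the y axis of green_box_center and the y axis of blue_tray, either way round below 0.35 rad and x of blue_objective_center in the frame of blue_tray between 0.023 and 0.051 m and y of blue_objective_center in the frame of blue_tray between 0.022 and 0.044 m and z of blue_objective_center in the frame of blue_tray between 0.031 and 0.039 m and x of white_bottle_center in the frame of blue_tray between 0.023 and 0.051 m and y of white_bottle_center in the frame of blue_tray between -0.044 and -0.022 m and z of white_bottle_center in the frame of blue_tray between 0.035 and 0.043 m and x of orange_box_center in the frame of yellow_tray between 0.023 and 0.051 m and y of orange_box_center in the frame of yellow_tray between -0.011 and 0.011 m and z of orange_box_center in the frame of yellow_tray between 0.025 and 0.033 m and angle between the y axis of orange_box_center and the y axis of yellow_tray, either way round below 0.35 rad and x of yellow_objective_center in the frame of yellow_tray between -0.051 and -0.023 m and y of yellow_objective_center in the frame of yellow_tray between 0.022 and 0.044 m and z of yellow_objective_center in the frame of yellow_tray between 0.031 and 0.039 m and distance of each of red_objective_center, red_bottle_center from where it was at the start of the episode below 0.02 m); the robot touches nothing.
It fails at once if the red-ringed objective is moved more than 20 mm or knocked over (distance of red_objective_center from where it was at the start of the episode above 0.02 m or angle between red_objective_center's own z axis and vertical above 0.5 rad).
It fails at once if the red-capped bottle is moved more than 20 mm or knocked over (distance of red_bottle_center from where it was at the start of the episode above 0.02 m or angle between red_bottle_center's own z axis and vertical above 0.5 rad).
It also fails if it takes over 128 s, if anything falls off the work surface, if the arm or the gripper's body presses on something with over 40 N, if the wrist force passes 120 N, or if a joint passes its speed limit or range.

ROBOT

A 6-joint arm with a two-finger parallel gripper is mounted at the origin on the work surface. World frame = base frame: x ahead of the robot, y to its left, z up, the work surface at z = 0. Lengths are in m, angles in rad, forces in N, time in s.
With the tool pointing down it reaches from about 0.225 to 0.875 m from the base axis. Payload 3.4 kg.
Tool frame: the origin (TCP) lies at the very end of the fingers, on their centre line; the grasp point (between the pads) lies 19 mm behind it (grip_depth is the distance from the TCP to the grasp point, in m); x points along the fingers, z is the direction in which the jaws open and shut, and the axes are right-handed (so a half turn about x gives the same grasp; the last joint's range is limited). The gripper opens to 85 mm and grips with 20 to 120 N. Pads are 22 mm wide; open, the fingers measure 114 mm over their backs; the gripper's body (76 mm by 85 mm) begins 54 mm behind the grasp point. The pads swing forward as they close: fully open they stand 13 mm farther back than shut.
Start: joints at [-1.35, 0.276, 1.505, -0, 1.361, -0.121], TCP at [0.193, -0.542, 0.231] pointing down, gripper open.
Joint ranges: [-2.89, 2.89], [-0.75, 2.08], [0.22, 2.7], [-1.18, 4.32], [0.11, 2.71], [-2.7, 2.7]. Speed limits (rad/s): [2.57, 2.57, 3.14, 3.14, 3.14, 3.14].

INTERFACE

Orientations are given as a unit quaternion [w, x, y, z].
In Python, from rig import get_state, get_image, sign_off, grip_depth gives the robot as it stands. The module is installed in compiled form; this text tells all that it offers.
- The arm moves only by the tool arm_command, never from a script. Its argument "series" is a list of rows, each an object with "dp": the shift along the tool's x, y, z scaled (see below), a list of three; "angular": the turn, a rotation vector about the tool's x, y, z scaled (see below), a list of three; "gripper": the finger opening in mm, from 0 to 85.4. A call has exactly 8 rows; each row shifts and turns the pose as measured when the row begins, along the tool's axes as they then stand; what a row does not reach is not made up. The controller multiplies each number of a shift by 0.12 m and each number of a turn by 90 degrees. A row lasts 1/8 s, in which the tool goes at most 62.5 mm and 10.7 degrees, less where a joint would pass 70% of its speed; a pose out of reach is approached as far as the arm can. A call with a number of a shift or a turn outside -1 to 1 is refused whole. A call with a gripper value outside its range is refused whole. The fingers move at their own pace and stop on an object; "grip_force" is the grip in N (left out, the last holds). Time passes only in rows, so rows that do not move let the fingers close, or fill a call up. It gives the time, the measured TCP pose, the force and the opening at its end, in the units of the state.
- get_state(): the state, without advancing time (a new reading comes with each control period).
- get_image(name): name is "scene" or "top" or "wrist"; returns a dict with "image" (400x640x3 uint8, blue, green, red), "depth" (400x640 float32, m along the optical axis (not along the pixel's ray), 0 where there is no reading), "mtx" (3x3 intrinsics, pixels), "k1" (the pictures are not rectified: a ray, as slopes to the right and down, at radius r is drawn at 1 + k1 r^2 times it, then the intrinsics apply), "view" (4x4, takes a point from world to camera coordinates); the wrist camera has in their place "mount" (4x4, takes a point from camera to tool coordinates, whose origin is the TCP and whose axes are the tool frame's). Camera axes: x right, y up, looking along -z (the intrinsics and any distortion apply to the point x, -y, -z); pixel columns grow to the right and rows downward; lengths in m; the calibration is good to about 2 mm. A picture is of the moment at which its call begins: read the wrist's pose just before it.
- sign_off(): hands the job in, once; it reports no verdict.
The state is a dict: "clock": time; "qpos": joint angles; "qd": joint speeds; "effort": joint torques, N m; "position": TCP position; "ee_rot": TCP orientation; "contact_force": force on the tool from outside, world axes, zero at the start; "moment": the same for the moment, N m; "width": finger opening in m.
Only numpy, scipy, OpenCV 4.12 (cv2) and the standard library are available. Lean on these libraries where they do the work, as an engineer would, in place of code of your own. Each camera call takes 0.05 s, during which the arm holds its last target. There are 200 camera calls.

## Working session

There is one attempt and no reset: what is moved stays moved. The work goes in short steps, Python scripts to look and compute and a tool call to move; the robot and the scene stay as the last step left them, time stands still between calls to the robot, and variables do not carry over. Pictures are saved under pics/ and viewed, about 12 in all and at most 16, crops included, and the job is handed in when it is done.

Besides the shell and the picture viewer there is one more tool, called after "Request:" as a command line: name --argument value ..., lists and objects as JSON in quotes. arm_command: Moves the arm, as the interface text tells. Its arguments: {"type":"object","properties":{"series":{"type":"array","items":{"type":"object","properties":{"dp":{"type":"array","items":{"type":"number"}},"angular":{"type":"array","items":{"type":"number"}},"gripper":{"type":"number"}}}},"grip_force":{"type":"number"}},"required":["series"]}

```bash
mkdir -p pics; cat > h.py <<'E'
import numpy as np, cv2
from rig import get_state, get_image, sign_off, grip_depth
from scipy.spatial.transform import Rotation as R
def rot(s):
    q=s["ee_rot"]; return R.from_quat([q[1],q[2],q[3],q[0]])
def cloud(name):
    s=get_state(); d=get_image(name); K=d["mtx"]; h,w=d["depth"].shape
    v,u=np.mgrid[0:h,0:w].astype(float)
    dx=(u-K[0,2])/K[0,0]; dy=(v-K[1,2])/K[1,1]; x,y=dx.copy(),dy.copy()
    for _ in range(10):
        f=1+d["k1"]*(x*x+y*y); x,y=dx/f,dy/f
    z=d["depth"]; P=np.stack([x*z,-y*z,-z,np.ones_like(z)],-1)
    if "view" in d: M=np.linalg.inv(d["view"])
    else:
        T=np.eye(4); T[:3,:3]=rot(s).as_matrix(); T[:3,3]=s["position"]; M=T@d["mount"]
    P=(P@M.T)[...,:3]; P[z==0]=np.nan
    return d["image"],P
E
python3 - <<'E'
from h import *
print(get_state(),grip_depth)
for n in("top","scene"):
    im,P=cloud(n); cv2.imwrite(f"pics/{n}0.png",im); np.savez(n+"0.npz",im=im,P=P)
    print(n,P[200,320],P[20,20],P[380,620])
E
```

```text
{'clock': 0.0, 'qpos': array([-1.35000107e+00,  2.76625150e-01,  1.50612528e+00,  3.42444260e-07,
        1.36072994e+00, -1.20997320e-01]), 'qd': array([ 0.00209275, -0.00023107, -0.00183073,  0.00067641,  0.00023309,
        0.0005328 ]), 'effort': array([ 6.55110780e-04, -4.16768861e+01, -2.45807433e+01,  1.14013699e-05,
        1.12571186e-02, -9.31084884e-06]), 'position': array([ 0.19260546, -0.54121694,  0.23042567]), 'ee_rot': array([ 0.57725412,  0.40813127,  0.57824372, -0.40723549]), 'contact_force': array([ 0.63607516, -0.37572179, -0.71190485]), 'moment': array([ 0.01284169, -0.02502194, -0.04301506]), 'width': 0.08492239724517388} 0.0187
top [0.55843258 0.0085155  0.00073805] [ 1.42285163  1.44999317 -0.74771636] [ 0.22678434 -0.5310439   0.39821786]
scene [0.47303775 0.01935679 0.00279168] [-0.90082681 -1.03348794  0.07401955] [ 0.72185043  1.0516485  -0.75259264]
```

View pics/top0.png

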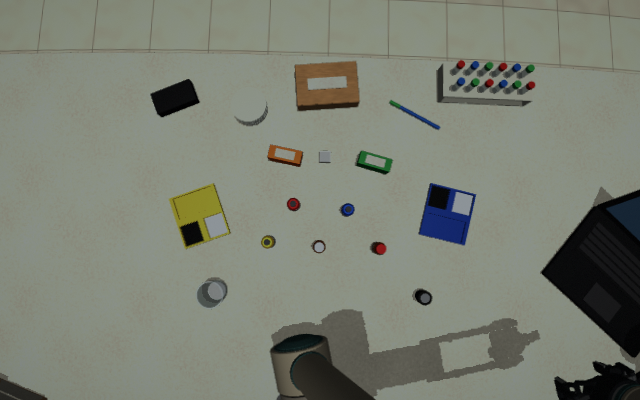

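View pics/scene0.png

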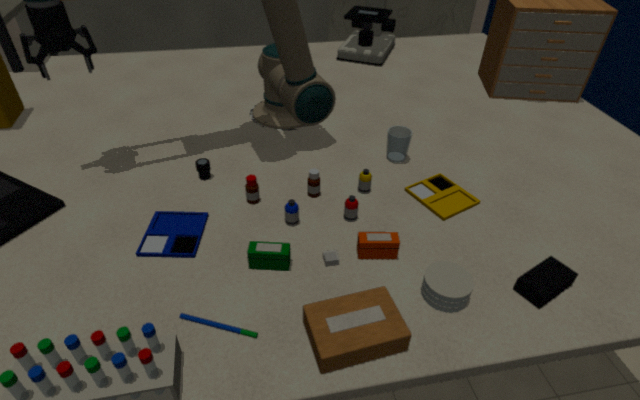

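```bash
cat > m.py <<'E'
from h import *
d=np.load("top0.npz"); im,P=d["im"],d["P"]
seeds=dict(green=(374,162),orange=(285,155),bobj=(348,210),yobj=(268,242),robj=(293,204),wbot=(319,246),rbot=(379,248))
X,Y,Z=P[...,0],P[...,1],P[...,2]
_,L=cv2.connectedComponents((Z>0.02).astype(np.uint8))
for n,(u,v) in seeds.items():
    m=L==L[v,u]; zm=np.nanpercentile(Z[m],95)
    if n in("green","orange"):
        q=P[m&(Z>0.042)]; r=cv2.minAreaRect(q[:,:2].astype(np.float32))
        print(n,L[v,u],len(q),zm.round(3),np.round(r[0],4),np.round(r[1],4),round(r[2],1))
    else:
        q=P[m]; t=P[m&(Z>0.047)]; print(n,L[v,u],len(q),zm.round(3),((q.min(0)+q.max(0))/2)[:2].round(4),np.ptp(q,0)[:2].round(3),"top",t.mean(0)[:2].round(4))
hsv=cv2.cvtColor(im,cv2.COLOR_BGR2HSV)
for n,(u,v),h0,h1 in(("btray",(447,214),105,130),("ytray",(200,215),20,40)):
    m=(hsv[...,0]>=h0)&(hsv[...,0]<=h1)&(hsv[...,1]>120)&(hsv[...,2]>40); w=np.zeros_like(m); w[v-42:v+42,u-42:u+42]=1; m&=w
    q=P[m]; r=cv2.minAreaRect(q[:,:2].astype(np.float32)); print(n,len(q),np.nanmedian(q[:,2]).round(4),np.round(r[0],4),np.round(r[1],4),round(r[2],2))
    for lab,mm in(("blk",(hsv[...,2]<40)),("wht",(hsv[...,1]<90)&(hsv[...,2]>100))):
        k=cv2.fillPoly(np.zeros(m.shape,np.uint8),[cv2.convexHull(np.argwhere(m)[:,::-1].astype(np.int32))],1)>0
        mm=mm&k; print(lab,mm.sum(),P[mm].mean(0).round(4) if mm.any() else None)
s=get_state(); print(rot(s).as_matrix().round(3))
E
python3 m.py
```

```text
green 7 451 0.052 [ 0.6588 -0.1282] [0.0843 0.0347] 76.1
orange 5 455 0.052 [0.6693 0.1013] [0.0844 0.0347] 79.2
bobj 16 130 0.062 [ 0.5348 -0.0621] [0.03 0.03] top [ 0.5345 -0.0615]
yobj 48 140 0.063 [0.4467 0.1373] [0.03  0.031] top [0.4478 0.1375]
robj 15 133 0.062 [0.5438 0.0761] [0.03 0.03] top [0.5438 0.0759]
wbot 56 132 0.071 [0.4402 0.0081] [0.03 0.03] top [0.4395 0.008 ]
rbot 61 149 0.071 [ 0.4392 -0.1438] [0.03  0.032] top [ 0.439  -0.1424]
btray 1696 0.0055 [ 0.5319 -0.3267] [0.1238 0.1388] 77.21
blk 359 [ 0.5748 -0.3031  0.0035]
wht 406 [nan nan nan]
ytray 1759 0.0059 [0.5077 0.3233] [0.1384 0.1262] 21.46
blk 348 [nan nan nan]
wht 427 [nan nan nan]
[[-0.     0.942  0.335]
 [ 0.002  0.335 -0.942]
 [-1.     0.    -0.002]]
```

```bash
cat > plan.py <<'E'
# usage: plan.py x y z phi_deg rows [x y z phi rows ...]  -> rows in tool axes and units, from the present pose
from h import *
import sys
a=np.array(sys.argv[1:],float).reshape(-1,5); s=get_state(); p=s["position"].copy(); Q=rot(s); i=0
print("now",p.round(4),"phi",np.degrees(np.arctan2(*Q.as_matrix()[[1,0],2])).round(1),"w",round(s["width"],4),"F",s["contact_force"].round(1),"t",round(s["clock"],2))
for x,y,z,f,n in a:
    n=int(n); c,t=np.cos(np.radians(f)),np.sin(np.radians(f)); T=R.from_matrix(np.array([[0,0,-1],[-t,c,0],[c,t,0]]).T)
    p1=np.array([x,y,z])
    for k in range(n):
        w=(Q.inv()*T).as_rotvec()/(n-k); d=Q.inv().apply(p1-p)/(n-k)
        p=p+Q.apply(d); Q=Q*R.from_rotvec(w); i+=1
        print(i,(d/.12).round(3).tolist(),(w/(np.pi/2)).round(3).tolist())
E
python3 plan.py .6588 -.1282 .13 -13.9 16
```

```text
now [ 0.1926 -0.5412  0.2305] phi -70.4 w 0.0851 F [-0.2  1.   0.6] t 0.1
1 [0.053, 0.301, -0.121] [-0.039, -0.0, -0.0]
2 [0.053, 0.308, -0.102] [-0.039, -0.0, -0.0]
3 [0.053, 0.313, -0.083] [-0.039, -0.0, -0.0]
4 [0.053, 0.318, -0.064] [-0.039, -0.0, -0.0]
5 [0.053, 0.321, -0.044] [-0.039, -0.0, -0.0]
6 [0.052, 0.323, -0.024] [-0.039, -0.0, -0.0]
7 [0.052, 0.324, -0.004] [-0.039, -0.0, -0.0]
8 [0.052, 0.324, 0.016] [-0.039, -0.0, -0.0]
9 [0.052, 0.322, 0.036] [-0.039, -0.0, -0.0]
10 [0.052, 0.32, 0.055] [-0.039, -0.0, -0.0]
11 [0.052, 0.316, 0.075] [-0.039, -0.0, -0.0]
12 [0.052, 0.31, 0.094] [-0.039, -0.0, -0.0]
13 [0.052, 0.304, 0.113] [-0.039, -0.0, -0.0]
14 [0.052, 0.296, 0.132] [-0.039, -0.0, -0.0]
15 [0.052, 0.288, 0.15] [-0.039, -0.0, -0.0]
16 [0.052, 0.278, 0.167] [-0.039, -0.0, -0.0]
```

Request:
arm_command --series '[{"dp": [0.05, 0.3, -0.12], "angular": [-0.04, 0, 0], "gripper": 85}, {"dp": [0.05, 0.31, -0.1], "angular": [-0.04, 0, 0], "gripper": 85}, {"dp": [0.05, 0.31, -0.08], "angular": [-0.04, 0, 0], "gripper": 85}, {"dp": [0.05, 0.32, -0.06], "angular": [-0.04, 0, 0], "gripper": 85}, {"dp": [0.05, 0.32, -0.04], "angular": [-0.04, 0, 0], "gripper": 85}, {"dp": [0.05, 0.32, -0.02], "angular": [-0.04, 0, 0], "gripper": 85}, {"dp": [0.05, 0.32, 0], "angular": [-0.04, 0, 0], "gripper": 85}, {"dp": [0.05, 0.32, 0.02], "angular": [-0.04, 0, 0], "gripper": 85}]' --grip_force 40

```text
clock: 1.1
position: [0.4283, -0.3311, 0.178]
ee_rot: [0.661, 0.249, 0.664, -0.246]
contact_force: [0.3, -0.3, 0.1]
width: 0.0851
```

```bash
python3 plan.py .6588 -.1282 .12 -13.9 8
```

```text
now [ 0.4283 -0.3311  0.178 ] phi -41.0 w 0.0851 F [ 0.3 -0.3  0.1] t 1.1
1 [0.061, 0.317, 0.043] [-0.038, -0.0, -0.0]
2 [0.061, 0.314, 0.061] [-0.038, -0.0, -0.0]
3 [0.061, 0.31, 0.08] [-0.038, -0.0, -0.0]
4 [0.06, 0.304, 0.098] [-0.038, -0.0, -0.0]
5 [0.06, 0.298, 0.116] [-0.038, -0.0, -0.0]
6 [0.06, 0.291, 0.133] [-0.038, -0.0, -0.0]
7 [0.06, 0.282, 0.15] [-0.038, -0.0, -0.0]
8 [0.06, 0.273, 0.166] [-0.038, -0.0, -0.0]
```

Request:
arm_command --series '[{"dp": [0.06, 0.32, 0.04], "angular": [-0.04, 0, 0], "gripper": 85}, {"dp": [0.06, 0.315, 0.06], "angular": [-0.04, 0, 0], "gripper": 85}, {"dp": [0.06, 0.31, 0.08], "angular": [-0.04, 0, 0], "gripper": 85}, {"dp": [0.06, 0.305, 0.1], "angular": [-0.04, 0, 0], "gripper": 85}, {"dp": [0.06, 0.3, 0.115], "angular": [-0.04, 0, 0], "gripper": 85}, {"dp": [0.06, 0.29, 0.13], "angular": [-0.035, 0, 0], "gripper": 85}, {"dp": [0.06, 0.28, 0.15], "angular": [-0.035, 0, 0], "gripper": 85}, {"dp": [0.06, 0.27, 0.17], "angular": [-0.035, 0, 0], "gripper": 85}]'

```text
clock: 2.1
position: [0.6601, -0.1151, 0.1148]
ee_rot: [0.699, 0.08, 0.706, -0.075]
contact_force: [0.9, -0.6, 0.3]
width: 0.085
```

```bash
python3 plan.py .6588 -.1282 .075 -13.9 3 .6588 -.1282 .013 -13.9 3
```

```text
now [ 0.6601 -0.1151  0.1148] phi -12.6 w 0.085 F [ 0.9 -0.6  0.3] t 2.1
1 [0.11, -0.037, 0.006] [0.005, -0.002, -0.001]
2 [0.11, -0.037, 0.005] [0.005, -0.002, -0.001]
3 [0.11, -0.036, 0.005] [0.005, -0.002, -0.001]
4 [0.172, -0.0, 0.0] [0.0, -0.0, -0.0]
5 [0.172, -0.0, 0.0] [0.0, -0.0, -0.0]
6 [0.172, 0.0, 0.0] [0.0, 0.0, 0.0]
```

Request:
arm_command --series '[{"dp": [0.11, -0.035, 0.005], "angular": [0.005, 0, 0], "gripper": 85}, {"dp": [0.11, -0.035, 0.005], "angular": [0.005, 0, 0], "gripper": 85}, {"dp": [0.11, -0.035, 0.005], "angular": [0.005, 0, 0], "gripper": 85}, {"dp": [0.17, 0, 0], "angular": [0, 0, 0], "gripper": 85}, {"dp": [0.17, 0, 0], "angular": [0, 0, 0], "gripper": 85}, {"dp": [0.17, 0, 0], "angular": [0, 0, 0], "gripper": 85}, {"dp": [0, 0, 0], "angular": [0, 0, 0], "gripper": 25}, {"dp": [0, 0, 0], "angular": [0, 0, 0], "gripper": 25}]'

```text
clock: 3.1
position: [0.6532, -0.1317, 0.0065]
ee_rot: [0.696, 0.091, 0.707, -0.086]
contact_force: [1.0, 0.1, 0.4]
width: 0.0512
```

Request:
arm_command --series '[{"dp": [-0.045, 0.02, 0.04], "angular": [0, 0, 0], "gripper": 50}, {"dp": [0, 0, 0], "angular": [0, 0, 0], "gripper": 40}, {"dp": [0, 0, 0], "angular": [0, 0, 0], "gripper": 25}, {"dp": [0, 0, 0], "angular": [0, 0, 0], "gripper": 25}, {"dp": [0, 0, 0], "angular": [0, 0, 0], "gripper": 25}, {"dp": [0, 0, 0], "angular": [0, 0, 0], "gripper": 25}, {"dp": [-0.2, 0, 0], "angular": [0, 0, 0], "gripper": 25}, {"dp": [-0.3, 0, 0], "angular": [0, 0, 0], "gripper": 25}]'

```text
clock: 4.1
position: [0.6578, -0.1305, 0.0716]
ee_rot: [0.694, 0.091, 0.709, -0.086]
contact_force: [0.4, -0.5, -0.3]
width: 0.0337
```

```bash
python3 plan.py .4958 -.3185 .10 -12.8 10
```

```text
now [ 0.6578 -0.1305  0.0716] phi -14.4 w 0.0337 F [ 0.4 -0.5 -0.3] t 4.1
1 [-0.022, -0.185, -0.092] [-0.002, -0.001, -0.0]
2 [-0.022, -0.185, -0.093] [-0.002, -0.001, -0.0]
3 [-0.023, -0.185, -0.093] [-0.002, -0.001, -0.0]
4 [-0.023, -0.184, -0.094] [-0.002, -0.001, -0.0]
5 [-0.023, -0.184, -0.094] [-0.002, -0.001, -0.0]
6 [-0.023, -0.184, -0.095] [-0.002, -0.001, -0.0]
7 [-0.023, -0.184, -0.095] [-0.002, -0.001, -0.0]
8 [-0.023, -0.183, -0.096] [-0.002, -0.001, -0.0]
9 [-0.023, -0.183, -0.096] [-0.002, -0.001, -0.0]
10 [-0.024, -0.183, -0.097] [-0.002, -0.001, -0.0]
```

Request:
arm_command --series '[{"dp": [-0.05, -0.22, -0.11], "angular": [-0.002, -0.001, 0], "gripper": 25}, {"dp": [-0.05, -0.24, -0.12], "angular": [-0.002, -0.001, 0], "gripper": 25}, {"dp": [-0.05, -0.24, -0.12], "angular": [-0.002, -0.001, 0], "gripper": 25}, {"dp": [0, -0.24, -0.12], "angular": [-0.002, -0.001, 0], "gripper": 25}, {"dp": [0, -0.24, -0.12], "angular": [-0.002, -0.001, 0], "gripper": 25}, {"dp": [0, -0.24, -0.12], "angular": [-0.002, -0.001, 0], "gripper": 25}, {"dp": [0, -0.24, -0.12], "angular": [-0.002, -0.001, 0], "gripper": 25}, {"dp": [0, -0.12, -0.06], "angular": [-0.002, -0.001, 0], "gripper": 25}]'

```text
clock: 5.1
position: [0.5017, -0.3169, 0.0931]
ee_rot: [0.702, 0.08, 0.704, -0.077]
contact_force: [0.2, -0.2, -0.7]
width: 0.0335
```

```bash
python3 plan.py .4958 -.3205 .05 -12.8 3 .4958 -.3205 .020 -12.8 5
```

```text
now [ 0.5017 -0.3169  0.0931] phi -12.7 w 0.0335 F [ 0.2 -0.2 -0.7] t 5.1
1 [0.12, -0.014, -0.013] [0.0, -0.001, -0.001]
2 [0.12, -0.014, -0.014] [0.0, -0.001, -0.001]
3 [0.12, -0.013, -0.014] [0.0, -0.001, -0.001]
4 [0.05, 0.0, 0.0] [0.0, 0.0, 0.0]
5 [0.05, 0.0, 0.0] [0.0, 0.0, 0.0]
6 [0.05, 0.0, 0.0] [0.0, 0.0, 0.0]
7 [0.05, 0.0, 0.0] [0.0, 0.0, 0.0]
8 [0.05, 0.0, 0.0] [0.0, 0.0, 0.0]
```

Request:
arm_command --series '[{"dp": [0.05, 0, 0], "angular": [0, 0, 0], "gripper": 25}, {"dp": [0.12, 0, -0.01], "angular": [0, 0, 0], "gripper": 25}, {"dp": [0.12, 0, 0], "angular": [0, 0, 0], "gripper": 25}, {"dp": [0.08, 0, 0], "angular": [0, 0, 0], "gripper": 25}, {"dp": [0.05, 0, 0], "angular": [0, 0, 0], "gripper": 25}, {"dp": [0.03, 0, 0], "angular": [0, 0, 0], "gripper": 25}, {"dp": [0, 0, 0], "angular": [0, 0, 0], "gripper": 25}, {"dp": [0, 0, 0], "angular": [0, 0, 0], "gripper": 25}]'

```text
clock: 6.1
position: [0.502, -0.3135, 0.0341]
ee_rot: [0.702, 0.08, 0.704, -0.075]
contact_force: [0.1, 0.7, -1.3]
width: 0.0335
```

```bash
python3 plan.py .4958 -.3205 .020 -12.8 5;  python3 - <<'E'
from h import *
im,P=cloud("wrist"); cv2.imwrite("pics/w1.png",im)
E
```

```text
now [ 0.502  -0.3135  0.0341] phi -12.6 w 0.0335 F [ 0.1  0.7 -1.3] t 6.1
1 [0.023, -0.014, -0.007] [0.0, -0.001, -0.001]
2 [0.023, -0.014, -0.007] [0.0, -0.001, -0.001]
3 [0.023, -0.014, -0.007] [0.0, -0.001, -0.001]
4 [0.023, -0.014, -0.007] [0.0, -0.001, -0.001]
5 [0.023, -0.014, -0.007] [0.0, -0.001, -0.001]
```

View pics/w1.png

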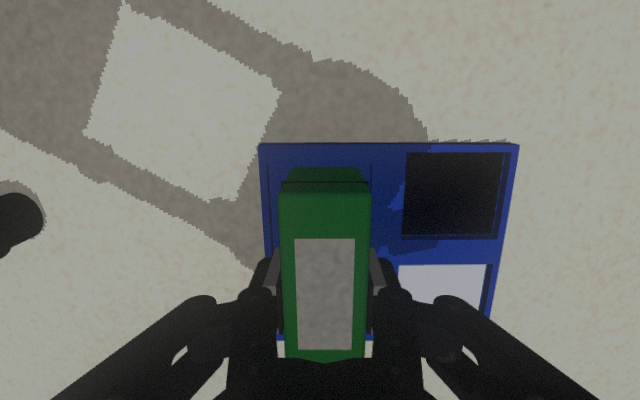

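Request:
arm_command --series '[{"dp": [0.02, -0.02, -0.01], "angular": [0, 0, 0], "gripper": 25}, {"dp": [0.02, -0.02, -0.01], "angular": [0, 0, 0], "gripper": 25}, {"dp": [0.02, -0.015, -0.01], "angular": [0, 0, 0], "gripper": 25}, {"dp": [0.02, -0.01, -0.01], "angular": [0, 0, 0], "gripper": 25}, {"dp": [0.02, -0.01, 0], "angular": [0, 0, 0], "gripper": 25}, {"dp": [0.015, 0, 0], "angular": [0, 0, 0], "gripper": 25}, {"dp": [0.01, 0, 0], "angular": [0, 0, 0], "gripper": 25}, {"dp": [0, 0, 0], "angular": [0, 0, 0], "gripper": 25}]'

```text
clock: 7.15
position: [0.4949, -0.3222, 0.0186]
ee_rot: [0.702, 0.08, 0.704, -0.076]
contact_force: [-0.3, -0.4, -1.1]
width: 0.0338
```

Request:
arm_command --series '[{"dp": [0.01, 0, 0], "angular": [0, 0, 0], "gripper": 25}, {"dp": [0.008, 0, 0], "angular": [0, 0, 0], "gripper": 25}, {"dp": [0, 0, 0], "angular": [0, 0, 0], "gripper": 25}, {"dp": [0, 0, 0], "angular": [0, 0, 0], "gripper": 25}, {"dp": [0, 0, 0], "angular": [0, 0, 0], "gripper": 25}, {"dp": [0, 0, 0], "angular": [0, 0, 0], "gripper": 25}, {"dp": [0, 0, 0], "angular": [0, 0, 0], "gripper": 25}, {"dp": [0, 0, 0], "angular": [0, 0, 0], "gripper": 25}]'

```text
clock: 8.15
position: [0.4954, -0.3222, 0.0183]
ee_rot: [0.702, 0.08, 0.703, -0.076]
contact_force: [0.6, 0.4, -0.0]
width: 0.0335
```

Request:
arm_command --series '[{"dp": [0, 0, 0], "angular": [0, 0, 0], "gripper": 38}, {"dp": [0, 0, 0], "angular": [0, 0, 0], "gripper": 45}, {"dp": [0, 0, 0], "angular": [0, 0, 0], "gripper": 55}, {"dp": [0, 0, 0], "angular": [0, 0, 0], "gripper": 55}, {"dp": [-0.1, 0, 0], "angular": [0, 0, 0], "gripper": 55}, {"dp": [-0.25, 0, 0], "angular": [0, 0, 0], "gripper": 55}, {"dp": [-0.3, 0, 0], "angular": [0, 0, 0], "gripper": 70}, {"dp": [-0.2, 0, 0], "angular": [0, 0, 0], "gripper": 85}]'

```text
clock: 9.15
position: [0.4948, -0.3223, 0.1235]
ee_rot: [0.701, 0.08, 0.704, -0.075]
contact_force: [-0.0, -0.8, 0.0]
width: 0.0845
```

```bash
python3 plan.py .5347 -.0618 .10 -12.8 8;  python3 - <<'E'
from h import *
im,P=cloud("wrist"); cv2.imwrite("pics/w2.png",im)
E
```

```text
now [ 0.4948 -0.3223  0.1235] phi -12.6 w 0.0845 F [-0.  -0.8  0. ] t 9.15
1 [0.026, 0.274, -0.019] [0.0, -0.0, -0.001]
2 [0.026, 0.274, -0.019] [0.0, -0.0, -0.001]
3 [0.026, 0.274, -0.019] [0.0, -0.0, -0.001]
4 [0.026, 0.274, -0.019] [0.0, -0.0, -0.001]
5 [0.025, 0.274, -0.019] [0.0, -0.0, -0.001]
6 [0.025, 0.274, -0.019] [0.0, -0.0, -0.001]
7 [0.025, 0.274, -0.019] [0.0, -0.0, -0.001]
8 [0.025, 0.274, -0.02] [0.0, -0.0, -0.001]
```

View pics/w2.png

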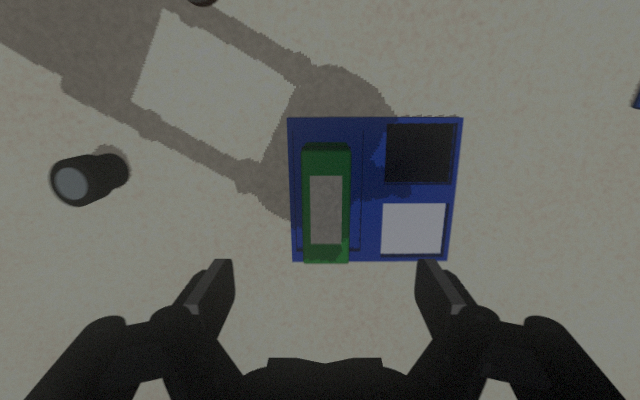

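Request:
arm_command --series '[{"dp": [0.02, 0.3, -0.02], "angular": [0, 0, 0], "gripper": 85}, {"dp": [0.02, 0.34, -0.02], "angular": [0, 0, 0], "gripper": 85}, {"dp": [0.02, 0.34, -0.02], "angular": [0, 0, 0], "gripper": 85}, {"dp": [0.02, 0.34, -0.02], "angular": [0, 0, 0], "gripper": 85}, {"dp": [0.02, 0.34, -0.02], "angular": [0, 0, 0], "gripper": 85}, {"dp": [0.02, 0.26, -0.02], "angular": [0, 0, 0], "gripper": 85}, {"dp": [0.02, 0.15, -0.02], "angular": [0, 0, 0], "gripper": 85}, {"dp": [0.02, 0.05, 0], "angular": [0, 0, 0], "gripper": 85}]'

```text
clock: 10.2
position: [0.5386, -0.0668, 0.1115]
ee_rot: [0.706, 0.078, 0.699, -0.079]
contact_force: [-0.1, 1.2, -0.1]
width: 0.0847
```

```bash
python3 plan.py .5347 -.0618 .085 -12.8 2  .5347 -.0618 .014 -12.8 3
```

```text
now [ 0.5386 -0.0668  0.1115] phi -12.8 w 0.0847 F [-0.1  1.2 -0.1] t 10.2
1 [0.11, 0.017, -0.022] [0.0, 0.003, -0.0]
2 [0.11, 0.017, -0.021] [0.0, 0.003, -0.0]
3 [0.197, 0.0, -0.0] [0.0, 0.0, 0.0]
4 [0.197, 0.0, -0.0] [0.0, 0.0, 0.0]
5 [0.197, 0.0, -0.0] [0.0, 0.0, 0.0]
```

Request:
arm_command --series '[{"dp": [0.1, 0.01, -0.02], "angular": [0, 0.003, 0], "gripper": 85}, {"dp": [0.12, 0.01, -0.02], "angular": [0, 0.003, 0], "gripper": 85}, {"dp": [0.18, 0, 0], "angular": [0, 0, 0], "gripper": 85}, {"dp": [0.18, 0, 0], "angular": [0, 0, 0], "gripper": 85}, {"dp": [0.12, 0, 0], "angular": [0, 0, 0], "gripper": 75}, {"dp": [0.06, 0, 0], "angular": [0, 0, 0], "gripper": 65}, {"dp": [0, 0, 0], "angular": [0, 0, 0], "gripper": 55}, {"dp": [0, 0, 0], "angular": [0, 0, 0], "gripper": 50}]'

```text
clock: 11.2
position: [0.5332, -0.0681, 0.0135]
ee_rot: [0.701, 0.08, 0.704, -0.081]
contact_force: [-0.3, -0.5, -0.2]
width: 0.0499
```

```bash
python3 plan.py .5347 -.0618 .014 -12.8 2;python3 - <<'E'
from h import *
im,P=cloud("wrist"); cv2.imwrite("pics/w3.png",im)
E
```

```text
now [ 0.5332 -0.0681  0.0135] phi -13.1 w 0.0499 F [-0.3 -0.5 -0.2] t 11.2
1 [-0.002, 0.027, 0.0] [-0.002, -0.001, 0.0]
2 [-0.002, 0.027, 0.0] [-0.002, -0.001, 0.0]
```

View pics/w3.png

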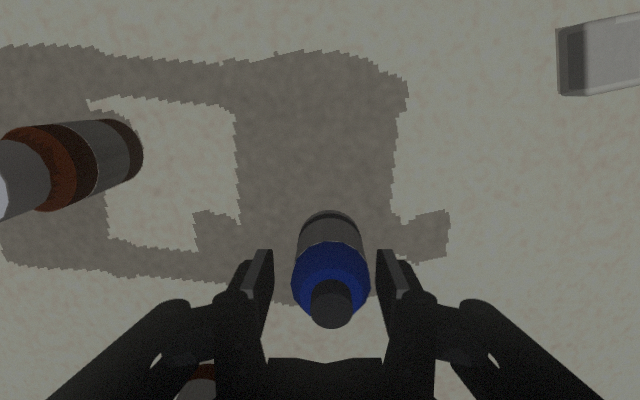

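Request:
arm_command --series '[{"dp": [0, 0.035, 0], "angular": [-0.002, 0, 0], "gripper": 50}, {"dp": [0, 0.02, 0], "angular": [-0.002, 0, 0], "gripper": 45}, {"dp": [0, 0, 0], "angular": [0, 0, 0], "gripper": 25}, {"dp": [0, 0, 0], "angular": [0, 0, 0], "gripper": 25}, {"dp": [0, 0, 0], "angular": [0, 0, 0], "gripper": 25}, {"dp": [0, 0, 0], "angular": [0, 0, 0], "gripper": 25}, {"dp": [0, 0, 0], "angular": [0, 0, 0], "gripper": 25}, {"dp": [0, 0, 0], "angular": [0, 0, 0], "gripper": 25}]' --grip_force 50

```text
clock: 12.25
position: [0.5362, -0.0611, 0.0153]
ee_rot: [0.703, 0.077, 0.702, -0.078]
contact_force: [-0.0, -0.2, 0.5]
width: 0.0305
```

```bash
python3 plan.py .5347 -.0618 .11 -12.8 3  .5753 -.3027 .11 -12.8 5
```

```text
now [ 0.5362 -0.0611  0.0153] phi -12.7 w 0.0305 F [-0.  -0.2  0.5] t 12.25
1 [-0.263, -0.003, -0.003] [0.001, 0.0, 0.0]
2 [-0.263, -0.003, -0.004] [0.001, 0.0, 0.0]
3 [-0.263, -0.003, -0.004] [0.001, 0.0, 0.0]
4 [0.0, -0.377, 0.155] [0.0, 0.0, -0.0]
5 [0.0, -0.377, 0.155] [0.0, 0.0, -0.0]
6 [0.0, -0.377, 0.155] [0.0, 0.0, -0.0]
7 [0.0, -0.377, 0.155] [0.0, 0.0, -0.0]
8 [0.0, -0.377, 0.155] [0.0, 0.0, -0.0]
```

Request:
arm_command --series '[{"dp": [-0.2, 0, 0], "angular": [0, 0, 0], "gripper": 25}, {"dp": [-0.3, 0, 0], "angular": [0, 0, 0], "gripper": 25}, {"dp": [-0.2, -0.1, 0.04], "angular": [0, 0, 0], "gripper": 25}, {"dp": [0, -0.3, 0.12], "angular": [0, 0, 0], "gripper": 25}, {"dp": [0, -0.35, 0.145], "angular": [0, 0, 0], "gripper": 25}, {"dp": [0, -0.35, 0.145], "angular": [0, 0, 0], "gripper": 25}, {"dp": [0, -0.35, 0.145], "angular": [0, 0, 0], "gripper": 25}, {"dp": [0, -0.25, 0.1], "angular": [0, 0, 0], "gripper": 25}]'

```text
clock: 13.25
position: [0.5699, -0.2808, 0.098]
ee_rot: [0.7, 0.077, 0.706, -0.076]
contact_force: [0.4, -0.1, -2.1]
width: 0.0305
```

```bash
python3 plan.py .5753 -.3027 .05 -12.8 5
```

```text
now [ 0.5699 -0.2808  0.098 ] phi -12.4 w 0.0305 F [ 0.4 -0.1 -2.1] t 13.25
1 [0.08, -0.034, 0.017] [0.001, -0.001, 0.0]
2 [0.08, -0.034, 0.017] [0.001, -0.001, 0.0]
3 [0.08, -0.034, 0.017] [0.001, -0.001, 0.0]
4 [0.08, -0.034, 0.017] [0.001, -0.001, 0.0]
5 [0.08, -0.034, 0.017] [0.001, -0.001, 0.0]
```

Request:
arm_command --series '[{"dp": [0.05, -0.03, 0.02], "angular": [0.001, -0.001, 0], "gripper": 25}, {"dp": [0.1, -0.04, 0.02], "angular": [0.001, -0.001, 0], "gripper": 25}, {"dp": [0.12, -0.03, 0.01], "angular": [0.001, -0.001, 0], "gripper": 25}, {"dp": [0.12, 0, 0.01], "angular": [0, 0, 0], "gripper": 25}, {"dp": [0.08, 0, 0], "angular": [0, 0, 0], "gripper": 25}, {"dp": [0.04, 0, 0], "angular": [0, 0, 0], "gripper": 25}, {"dp": [0, 0, 0], "angular": [0, 0, 0], "gripper": 25}, {"dp": [0, 0, 0], "angular": [0, 0, 0], "gripper": 25}]'

```text
clock: 14.25
position: [0.5721, -0.2918, 0.03]
ee_rot: [0.699, 0.079, 0.706, -0.076]
contact_force: [0.6, 0.1, -1.0]
width: 0.0307
```

```bash
python3 plan.py .5753 -.3027 .0195 -12.8 5
```

```text
now [ 0.5721 -0.2918  0.03  ] phi -12.7 w 0.0307 F [ 0.6  0.1 -1. ] t 14.25
1 [0.017, -0.017, 0.009] [0.0, -0.001, -0.0]
2 [0.017, -0.017, 0.009] [0.0, -0.001, -0.0]
3 [0.017, -0.017, 0.009] [0.0, -0.001, -0.0]
4 [0.017, -0.017, 0.009] [0.0, -0.001, -0.0]
5 [0.017, -0.017, 0.009] [0.0, -0.001, -0.0]
```

Request:
arm_command --series '[{"dp": [0, -0.03, 0.015], "angular": [0, -0.001, 0], "gripper": 25}, {"dp": [0, -0.03, 0.015], "angular": [0, -0.001, 0], "gripper": 25}, {"dp": [0, -0.03, 0.01], "angular": [0, 0, 0], "gripper": 25}, {"dp": [0.015, -0.01, 0], "angular": [0, 0, 0], "gripper": 25}, {"dp": [0.02, 0, 0], "angular": [0, 0, 0], "gripper": 25}, {"dp": [0.02, 0, 0], "angular": [0, 0, 0], "gripper": 25}, {"dp": [0.015, 0, 0], "angular": [0, 0, 0], "gripper": 25}, {"dp": [0, 0, 0], "angular": [0, 0, 0], "gripper": 25}]'

```text
clock: 15.25
position: [0.5748, -0.3061, 0.022]
ee_rot: [0.701, 0.079, 0.704, -0.077]
contact_force: [-0.4, -0.3, -2.9]
width: 0.0307
```

```bash
python3 plan.py .5753 -.3027 .0195 -12.8 2; python3 - <<'E'
from h import *
im,P=cloud("wrist"); cv2.imwrite("pics/w4.png",im)
E
```

```text
now [ 0.5748 -0.3061  0.022 ] phi -12.7 w 0.0307 F [-0.4 -0.3 -2.9] t 15.25
1 [0.011, 0.014, -0.001] [0.001, -0.001, -0.001]
2 [0.011, 0.014, -0.001] [0.001, -0.001, -0.001]
```

View pics/w4.png

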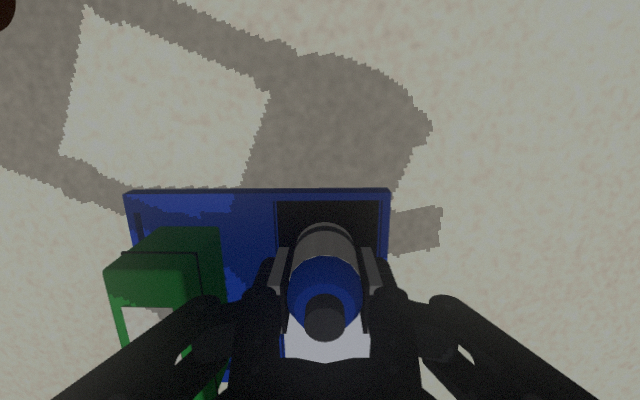

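Request:
arm_command --series '[{"dp": [0.01, 0.02, 0], "angular": [0, 0, 0], "gripper": 25}, {"dp": [0.015, 0.01, 0], "angular": [0, 0, 0], "gripper": 25}, {"dp": [0.015, 0, 0], "angular": [0, 0, 0], "gripper": 25}, {"dp": [0.01, 0, 0], "angular": [0, 0, 0], "gripper": 25}, {"dp": [0, 0, 0], "angular": [0, 0, 0], "gripper": 25}, {"dp": [0, 0, 0], "angular": [0, 0, 0], "gripper": 25}, {"dp": [0, 0, 0], "angular": [0, 0, 0], "gripper": 25}, {"dp": [0, 0, 0], "angular": [0, 0, 0], "gripper": 25}]'

```text
clock: 16.3
position: [0.5761, -0.3024, 0.0193]
ee_rot: [0.702, 0.078, 0.704, -0.077]
contact_force: [-0.9, 0.0, 1.3]
width: 0.0306
```

Request:
arm_command --series '[{"dp": [0, 0, 0], "angular": [0, 0, 0], "gripper": 36}, {"dp": [0, 0, 0], "angular": [0, 0, 0], "gripper": 42}, {"dp": [0, 0, 0], "angular": [0, 0, 0], "gripper": 48}, {"dp": [0, 0, 0], "angular": [0, 0, 0], "gripper": 48}, {"dp": [-0.1, 0, 0], "angular": [0, 0, 0], "gripper": 48}, {"dp": [-0.25, 0, 0], "angular": [0, 0, 0], "gripper": 48}, {"dp": [-0.3, 0, 0], "angular": [0, 0, 0], "gripper": 60}, {"dp": [-0.2, 0, 0], "angular": [0, 0, 0], "gripper": 85}]'

```text
clock: 17.3
position: [0.5759, -0.3023, 0.1241]
ee_rot: [0.701, 0.079, 0.704, -0.077]
contact_force: [0.4, 0.5, 0.4]
width: 0.0758
```

```bash
python3 plan.py .4399 .008 .12 -12.8 8
```

```text
now [ 0.5759 -0.3023  0.1241] phi -12.6 w 0.0758 F [0.4 0.5 0.4] t 17.3
1 [0.006, 0.284, -0.209] [0.0, -0.0, -0.0]
2 [0.006, 0.284, -0.209] [0.0, -0.0, -0.0]
3 [0.005, 0.284, -0.209] [0.0, -0.0, -0.0]
4 [0.005, 0.284, -0.209] [0.0, -0.0, -0.0]
5 [0.005, 0.284, -0.209] [0.0, -0.0, -0.0]
6 [0.005, 0.284, -0.209] [0.0, -0.0, -0.0]
7 [0.005, 0.284, -0.21] [0.0, -0.0, -0.0]
8 [0.004, 0.284, -0.21] [0.0, -0.0, -0.0]
```

Request:
arm_command --series '[{"dp": [0, 0.3, -0.22], "angular": [0, 0, 0], "gripper": 85}, {"dp": [0, 0.35, -0.26], "angular": [0, 0, 0], "gripper": 85}, {"dp": [0, 0.35, -0.26], "angular": [0, 0, 0], "gripper": 85}, {"dp": [0, 0.35, -0.26], "angular": [0, 0, 0], "gripper": 85}, {"dp": [0, 0.35, -0.26], "angular": [0, 0, 0], "gripper": 85}, {"dp": [0, 0.3, -0.22], "angular": [0, 0, 0], "gripper": 85}, {"dp": [0, 0.2, -0.14], "angular": [0, 0, 0], "gripper": 85}, {"dp": [0, 0.07, -0.05], "angular": [0, 0, 0], "gripper": 85}]'

```text
clock: 18.3
position: [0.4411, 0.0128, 0.1332]
ee_rot: [0.708, 0.078, 0.697, -0.08]
contact_force: [-0.0, 0.5, 0.3]
width: 0.0855
```

```bash
python3 plan.py .4399 .008 .085 -12.8 3 .4399 .008 .014 -12.8 3
```

```text
now [0.4411 0.0128 0.1332] phi -12.8 w 0.0855 F [-0.   0.5  0.3] t 18.3
1 [0.134, -0.014, -0.003] [-0.0, 0.004, 0.0]
2 [0.134, -0.014, -0.002] [-0.0, 0.004, 0.0]
3 [0.134, -0.014, -0.001] [-0.0, 0.004, 0.0]
4 [0.197, -0.0, -0.0] [-0.0, 0.0, -0.0]
5 [0.197, -0.0, -0.0] [-0.0, 0.0, -0.0]
6 [0.197, -0.0, -0.0] [-0.0, 0.0, -0.0]
```

Request:
arm_command --series '[{"dp": [0.1, -0.03, 0], "angular": [0, 0.006, 0], "gripper": 85}, {"dp": [0.17, -0.02, 0], "angular": [0, 0.004, 0], "gripper": 85}, {"dp": [0.2, -0.01, 0], "angular": [0, 0.002, 0], "gripper": 85}, {"dp": [0.2, 0, 0], "angular": [0, 0, 0], "gripper": 85}, {"dp": [0.17, 0, 0], "angular": [0, 0, 0], "gripper": 80}, {"dp": [0.1, 0, 0], "angular": [0, 0, 0], "gripper": 65}, {"dp": [0.03, 0, 0], "angular": [0, 0, 0], "gripper": 55}, {"dp": [0, 0, 0], "angular": [0, 0, 0], "gripper": 50}]'

```text
clock: 19.3
position: [0.4468, -0.0036, 0.0116]
ee_rot: [0.703, 0.079, 0.702, -0.082]
contact_force: [-0.2, 0.7, 0.8]
width: 0.0499
```

```bash
python3 plan.py .4399 .008 .015 -12.8 2
```

```text
now [ 0.4468 -0.0036  0.0116] phi -13.1 w 0.0499 F [-0.2  0.7  0.8] t 19.3
1 [-0.014, 0.041, -0.039] [-0.002, 0.001, 0.001]
2 [-0.014, 0.041, -0.039] [-0.002, 0.001, 0.001]
```

Request:
arm_command --series '[{"dp": [-0.015, 0.03, -0.045], "angular": [-0.002, 0, 0], "gripper": 55}, {"dp": [-0.015, 0.035, -0.03], "angular": [0, 0, 0], "gripper": 55}, {"dp": [0, 0.02, -0.01], "angular": [0, 0, 0], "gripper": 50}, {"dp": [0, 0, 0], "angular": [0, 0, 0], "gripper": 45}, {"dp": [0, 0, 0], "angular": [0, 0, 0], "gripper": 25}, {"dp": [0, 0, 0], "angular": [0, 0, 0], "gripper": 25}, {"dp": [0, 0, 0], "angular": [0, 0, 0], "gripper": 25}, {"dp": [0, 0, 0], "angular": [0, 0, 0], "gripper": 25}]' --grip_force 35

```text
clock: 20.3
position: [0.4399, 0.0097, 0.0175]
ee_rot: [0.705, 0.077, 0.7, -0.081]
contact_force: [0.1, -0.3, 1.6]
width: 0.0308
```

```bash
python3 plan.py .4399 .008 .12 -12.8 3 .5607 -.3671 .12 -12.8 9; python3 - <<'E'
from h import *
im,P=cloud("wrist"); cv2.imwrite("pics/w5.png",im)
E
```

```text
now [0.4399 0.0097 0.0175] phi -12.9 w 0.0308 F [ 0.1 -0.3  1.6] t 20.3
1 [-0.285, -0.006, 0.003] [-0.0, 0.002, 0.001]
2 [-0.285, -0.005, 0.002] [-0.0, 0.002, 0.001]
3 [-0.285, -0.005, 0.002] [-0.0, 0.002, 0.001]
4 [0.0, -0.314, 0.186] [-0.0, 0.0, -0.0]
5 [0.0, -0.314, 0.186] [-0.0, 0.0, -0.0]
6 [0.0, -0.314, 0.186] [-0.0, 0.0, -0.0]
7 [0.0, -0.314, 0.186] [-0.0, 0.0, -0.0]
8 [0.0, -0.314, 0.186] [-0.0, 0.0, -0.0]
9 [0.0, -0.314, 0.186] [-0.0, 0.0, -0.0]
10 [0.0, -0.314, 0.186] [-0.0, 0.0, -0.0]
11 [0.0, -0.314, 0.186] [-0.0, 0.0, -0.0]
12 [0.0, -0.314, 0.186] [-0.0, 0.0, -0.0]
```

View pics/w5.png

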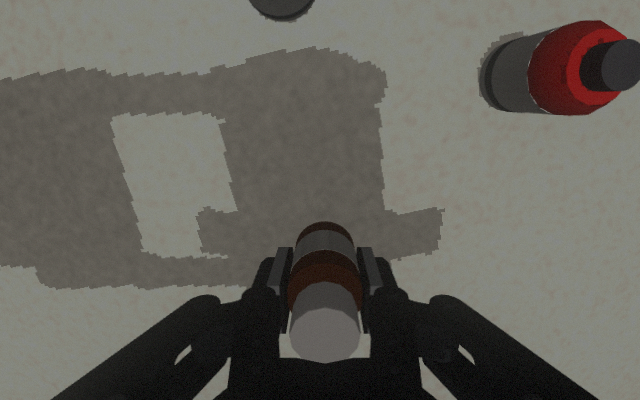

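Request:
arm_command --series '[{"dp": [-0.25, 0, 0], "angular": [0, 0.002, 0], "gripper": 25}, {"dp": [-0.33, 0, 0], "angular": [0, 0.002, 0], "gripper": 25}, {"dp": [-0.28, 0, 0], "angular": [0, 0.002, 0], "gripper": 25}, {"dp": [-0.05, -0.3, 0.18], "angular": [0, 0, 0], "gripper": 25}, {"dp": [0, -0.35, 0.21], "angular": [0, 0, 0], "gripper": 25}, {"dp": [0, -0.35, 0.21], "angular": [0, 0, 0], "gripper": 25}, {"dp": [0, -0.35, 0.21], "angular": [0, 0, 0], "gripper": 25}, {"dp": [0, -0.35, 0.21], "angular": [0, 0, 0], "gripper": 25}]'

```text
clock: 21.35
position: [0.5141, -0.2193, 0.1289]
ee_rot: [0.701, 0.076, 0.705, -0.078]
contact_force: [0.6, 0.0, -0.0]
width: 0.0311
```

```bash
python3 plan.py .5607 -.3671 .11 -12.8 4
```

```text
now [ 0.5141 -0.2193  0.1289] phi -12.5 w 0.0311 F [ 0.6  0.  -0. ] t 21.35
1 [0.04, -0.279, 0.162] [0.001, -0.001, 0.001]
2 [0.04, -0.279, 0.162] [0.001, -0.001, 0.001]
3 [0.04, -0.279, 0.162] [0.001, -0.001, 0.001]
4 [0.039, -0.279, 0.163] [0.001, -0.001, 0.001]
```

Request:
arm_command --series '[{"dp": [0.01, -0.32, 0.19], "angular": [0.001, -0.001, 0], "gripper": 25}, {"dp": [0.01, -0.3, 0.18], "angular": [0.001, -0.001, 0], "gripper": 25}, {"dp": [0.02, -0.2, 0.12], "angular": [0.001, -0.001, 0], "gripper": 25}, {"dp": [0.02, -0.12, 0.06], "angular": [0, 0, 0], "gripper": 25}, {"dp": [0.03, -0.05, 0.03], "angular": [0, 0, 0], "gripper": 25}, {"dp": [0.03, 0, 0], "angular": [0, 0, 0], "gripper": 25}, {"dp": [0, 0, 0], "angular": [0, 0, 0], "gripper": 25}, {"dp": [0, 0, 0], "angular": [0, 0, 0], "gripper": 25}]'

```text
clock: 22.35
position: [0.5555, -0.3554, 0.1104]
ee_rot: [0.701, 0.08, 0.704, -0.08]
contact_force: [-1.1, 0.3, -0.5]
width: 0.0306
```

```bash
python3 plan.py .5607 -.3671 .03 -12.8 6
```

```text
now [ 0.5555 -0.3554  0.1104] phi -13.0 w 0.0306 F [-1.1  0.3 -0.5] t 22.35
1 [0.112, -0.014, 0.011] [-0.0, -0.001, 0.0]
2 [0.112, -0.014, 0.011] [-0.0, -0.001, 0.0]
3 [0.112, -0.014, 0.011] [-0.0, -0.001, 0.0]
4 [0.112, -0.014, 0.011] [-0.0, -0.001, 0.0]
5 [0.112, -0.014, 0.011] [-0.0, -0.001, 0.0]
6 [0.112, -0.014, 0.011] [-0.0, -0.001, 0.0]
```

Request:
arm_command --series '[{"dp": [0.08, -0.03, 0.02], "angular": [0, -0.001, 0], "gripper": 25}, {"dp": [0.14, -0.03, 0.02], "angular": [0, -0.001, 0], "gripper": 25}, {"dp": [0.15, -0.02, 0.02], "angular": [0, -0.001, 0], "gripper": 25}, {"dp": [0.13, -0.02, 0.01], "angular": [0, 0, 0], "gripper": 25}, {"dp": [0.07, -0.01, 0], "angular": [0, 0, 0], "gripper": 25}, {"dp": [0.04, 0, 0], "angular": [0, 0, 0], "gripper": 25}, {"dp": [0, 0, 0], "angular": [0, 0, 0], "gripper": 25}, {"dp": [0, 0, 0], "angular": [0, 0, 0], "gripper": 25}]'

```text
clock: 23.35
position: [0.5606, -0.37, 0.0313]
ee_rot: [0.702, 0.08, 0.703, -0.079]
contact_force: [0.6, 0.4, -0.7]
width: 0.0311
```

```bash
python3 plan.py .5607 -.3671 .0215 -12.8 5
```

```text
now [ 0.5606 -0.37    0.0313] phi -12.9 w 0.0311 F [ 0.6  0.4 -0.7] t 23.35
1 [0.016, 0.005, -0.001] [-0.0, -0.0, -0.0]
2 [0.016, 0.005, -0.001] [-0.0, -0.0, -0.0]
3 [0.016, 0.005, -0.001] [-0.0, -0.0, -0.0]
4 [0.016, 0.005, -0.001] [-0.0, -0.0, -0.0]
5 [0.016, 0.005, -0.001] [-0.0, -0.0, -0.0]
```

Request:
arm_command --series '[{"dp": [0.02, 0.01, 0], "angular": [0, 0, 0], "gripper": 25}, {"dp": [0.02, 0.01, 0], "angular": [0, 0, 0], "gripper": 25}, {"dp": [0.02, 0, 0], "angular": [0, 0, 0], "gripper": 25}, {"dp": [0.02, 0, 0], "angular": [0, 0, 0], "gripper": 25}, {"dp": [0.015, 0, 0], "angular": [0, 0, 0], "gripper": 25}, {"dp": [0.01, 0, 0], "angular": [0, 0, 0], "gripper": 25}, {"dp": [0, 0, 0], "angular": [0, 0, 0], "gripper": 25}, {"dp": [0, 0, 0], "angular": [0, 0, 0], "gripper": 25}]'

```text
clock: 24.35
position: [0.5621, -0.3679, 0.0217]
ee_rot: [0.703, 0.079, 0.702, -0.08]
contact_force: [1.2, 0.8, -0.9]
width: 0.0313
```

Request:
arm_command --series '[{"dp": [0.015, 0, 0], "angular": [0, 0, 0], "gripper": 25}, {"dp": [0.01, 0, 0], "angular": [0, 0, 0], "gripper": 25}, {"dp": [0, 0, 0], "angular": [0, 0, 0], "gripper": 25}, {"dp": [0, 0, 0], "angular": [0, 0, 0], "gripper": 25}, {"dp": [0, 0, 0], "angular": [0, 0, 0], "gripper": 25}, {"dp": [0, 0, 0], "angular": [0, 0, 0], "gripper": 25}, {"dp": [0, 0, 0], "angular": [0, 0, 0], "gripper": 25}, {"dp": [0, 0, 0], "angular": [0, 0, 0], "gripper": 25}]'

```text
clock: 25.35
position: [0.5622, -0.3679, 0.0216]
ee_rot: [0.703, 0.079, 0.702, -0.08]
contact_force: [0.1, 1.3, 2.5]
width: 0.0307
```

Touching. Release and rise.

Request:
arm_command --series '[{"dp": [0, 0, 0], "angular": [0, 0, 0], "gripper": 36}, {"dp": [0, 0, 0], "angular": [0, 0, 0], "gripper": 42}, {"dp": [0, 0, 0], "angular": [0, 0, 0], "gripper": 48}, {"dp": [0, 0, 0], "angular": [0, 0, 0], "gripper": 48}, {"dp": [-0.1, 0, 0], "angular": [0, 0, 0], "gripper": 48}, {"dp": [-0.25, 0, 0], "angular": [0, 0, 0], "gripper": 48}, {"dp": [-0.35, 0, 0], "angular": [0, 0, 0], "gripper": 60}, {"dp": [-0.3, 0, 0], "angular": [0, 0, 0], "gripper": 85}]'

```text
clock: 26.35
position: [0.5605, -0.3667, 0.1424]
ee_rot: [0.701, 0.08, 0.704, -0.079]
contact_force: [0.2, -0.2, 0.3]
width: 0.0762
```

```bash
python3 plan.py .6693 .1013 .14 -10.8 13; python3 - <<'E'
from h import *
im,P=cloud("wrist"); cv2.imwrite("pics/w6.png",im)
E
```

```text
now [ 0.5605 -0.3667  0.1424] phi -12.9 w 0.0762 F [ 0.2 -0.2  0.3] t 26.35
1 [0.002, 0.308, 0.001] [-0.002, -0.0, -0.0]
2 [0.002, 0.308, 0.002] [-0.002, -0.0, -0.0]
3 [0.002, 0.308, 0.003] [-0.002, -0.0, -0.0]
4 [0.002, 0.308, 0.004] [-0.002, -0.0, -0.0]
5 [0.002, 0.308, 0.004] [-0.002, -0.0, -0.0]
6 [0.002, 0.308, 0.005] [-0.002, -0.0, -0.0]
7 [0.002, 0.308, 0.006] [-0.002, -0.0, -0.0]
8 [0.002, 0.308, 0.007] [-0.002, -0.0, -0.0]
9 [0.002, 0.308, 0.008] [-0.002, -0.0, -0.0]
10 [0.002, 0.308, 0.009] [-0.002, -0.0, -0.0]
11 [0.002, 0.308, 0.01] [-0.002, -0.0, -0.0]
12 [0.002, 0.308, 0.011] [-0.002, -0.0, -0.0]
13 [0.002, 0.308, 0.011] [-0.002, -0.0, -0.0]
```

View pics/w6.png

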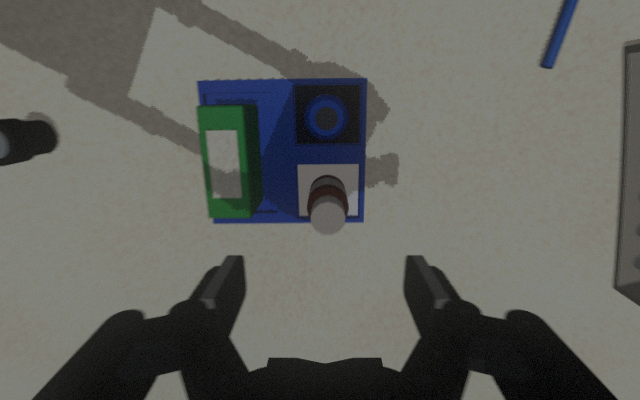

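Request:
arm_command --series '[{"dp": [0, 0.33, 0], "angular": [-0.002, 0, 0], "gripper": 85}, {"dp": [0, 0.36, 0], "angular": [-0.002, 0, 0], "gripper": 85}, {"dp": [0, 0.36, 0], "angular": [-0.002, 0, 0], "gripper": 85}, {"dp": [0, 0.36, 0.01], "angular": [-0.002, 0, 0], "gripper": 85}, {"dp": [0, 0.36, 0.01], "angular": [-0.002, 0, 0], "gripper": 85}, {"dp": [0, 0.36, 0.01], "angular": [-0.002, 0, 0], "gripper": 85}, {"dp": [0, 0.36, 0.01], "angular": [-0.002, 0, 0], "gripper": 85}, {"dp": [0, 0.36, 0.01], "angular": [-0.002, 0, 0], "gripper": 85}]'

```text
clock: 27.4
position: [0.6469, -0.0314, 0.1563]
ee_rot: [0.711, 0.069, 0.696, -0.076]
contact_force: [0.8, -0.1, 0.8]
width: 0.0851
```

```bash
python3 plan.py .6693 .1013 .11 -10.8 5
```

```text
now [ 0.6469 -0.0314  0.1563] phi -11.8 w 0.0851 F [ 0.8 -0.1  0.8] t 27.4
1 [0.075, 0.225, -0.01] [-0.002, 0.003, 0.001]
2 [0.076, 0.225, -0.009] [-0.002, 0.003, 0.001]
3 [0.076, 0.225, -0.008] [-0.002, 0.003, 0.001]
4 [0.076, 0.224, -0.007] [-0.002, 0.003, 0.001]
5 [0.077, 0.224, -0.006] [-0.002, 0.003, 0.001]
```

Request:
arm_command --series '[{"dp": [0.06, 0.3, -0.01], "angular": [-0.002, 0.003, 0.001], "gripper": 85}, {"dp": [0.06, 0.28, -0.01], "angular": [-0.002, 0.003, 0.001], "gripper": 85}, {"dp": [0.06, 0.22, -0.01], "angular": [-0.002, 0.003, 0.001], "gripper": 85}, {"dp": [0.06, 0.15, -0.01], "angular": [-0.002, 0.003, 0.001], "gripper": 85}, {"dp": [0.06, 0.07, 0], "angular": [-0.002, 0.003, 0], "gripper": 85}, {"dp": [0.04, 0.02, 0], "angular": [0, 0, 0], "gripper": 85}, {"dp": [0, 0, 0], "angular": [0, 0, 0], "gripper": 85}, {"dp": [0, 0, 0], "angular": [0, 0, 0], "gripper": 85}]'

```text
clock: 28.4
position: [0.6695, 0.097, 0.1175]
ee_rot: [0.705, 0.065, 0.703, -0.067]
contact_force: [-0.1, -0.5, -0.3]
width: 0.0847
```

```bash
python3 plan.py .6693 .1013 .085 -10.8 3 .6693 .1013 .014 -10.8 3
```

```text
now [0.6695 0.097  0.1175] phi -10.7 w 0.0847 F [-0.1 -0.5 -0.3] t 28.4
1 [0.09, 0.012, -0.003] [0.0, 0.001, 0.0]
2 [0.09, 0.012, -0.003] [0.0, 0.001, 0.0]
3 [0.09, 0.012, -0.003] [0.0, 0.001, 0.0]
4 [0.197, -0.0, -0.0] [-0.0, 0.0, -0.0]
5 [0.197, -0.0, -0.0] [-0.0, 0.0, -0.0]
6 [0.197, -0.0, -0.0] [-0.0, 0.0, -0.0]
```

Request:
arm_command --series '[{"dp": [0.08, 0.015, 0], "angular": [0, 0.001, 0], "gripper": 85}, {"dp": [0.14, 0.015, 0], "angular": [0, 0.001, 0], "gripper": 85}, {"dp": [0.18, 0.01, 0], "angular": [0, 0.001, 0], "gripper": 85}, {"dp": [0.18, 0, 0], "angular": [0, 0, 0], "gripper": 85}, {"dp": [0.14, 0, 0], "angular": [0, 0, 0], "gripper": 85}, {"dp": [0.08, 0, 0], "angular": [0, 0, 0], "gripper": 75}, {"dp": [0.03, 0, 0], "angular": [0, 0, 0], "gripper": 65}, {"dp": [0, 0, 0], "angular": [0, 0, 0], "gripper": 55}]'

```text
clock: 29.4
position: [0.6698, 0.1003, 0.0107]
ee_rot: [0.703, 0.066, 0.705, -0.067]
contact_force: [0.7, -0.5, 0.1]
width: 0.0552
```

```bash
python3 plan.py .6693 .1013 .015 -10.8 3
```

```text
now [0.6698 0.1003 0.0107] phi -10.8 w 0.0552 F [ 0.7 -0.5  0.1] t 29.4
1 [-0.012, 0.002, -0.002] [-0.0, -0.001, 0.0]
2 [-0.012, 0.002, -0.002] [-0.0, -0.001, 0.0]
3 [-0.012, 0.002, -0.002] [-0.0, -0.001, 0.0]
```

Request:
arm_command --series '[{"dp": [-0.025, 0, 0], "angular": [0, 0, 0], "gripper": 45}, {"dp": [-0.01, 0, 0], "angular": [0, 0, 0], "gripper": 38}, {"dp": [0, 0, 0], "angular": [0, 0, 0], "gripper": 25}, {"dp": [0, 0, 0], "angular": [0, 0, 0], "gripper": 25}, {"dp": [0, 0, 0], "angular": [0, 0, 0], "gripper": 25}, {"dp": [0, 0, 0], "angular": [0, 0, 0], "gripper": 25}, {"dp": [0, 0, 0], "angular": [0, 0, 0], "gripper": 25}, {"dp": [0, 0, 0], "angular": [0, 0, 0], "gripper": 25}]' --grip_force 45

```text
clock: 30.4
position: [0.6709, 0.1005, 0.0172]
ee_rot: [0.704, 0.066, 0.704, -0.067]
contact_force: [-0.1, 0.2, 0.3]
width: 0.0336
```

```bash
python3 plan.py .6693 .1013 .11 -10.8 3 .5421 .3369 .11 21.5 8
```

```text
now [0.6709 0.1005 0.0172] phi -10.8 w 0.0336 F [-0.1  0.2  0.3] t 30.4
1 [-0.258, 0.001, -0.005] [-0.0, 0.0, 0.0]
2 [-0.258, 0.001, -0.005] [-0.0, 0.0, 0.0]
3 [-0.258, 0.001, -0.005] [-0.0, 0.0, 0.0]
4 [0.0, 0.216, -0.176] [-0.045, 0.0, 0.0]
5 [0.0, 0.228, -0.16] [-0.045, 0.0, 0.0]
6 [0.0, 0.239, -0.144] [-0.045, 0.0, 0.0]
7 [0.0, 0.248, -0.127] [-0.045, 0.0, 0.0]
8 [0.0, 0.257, -0.109] [-0.045, 0.0, 0.0]
9 [0.0, 0.264, -0.091] [-0.045, 0.0, 0.0]
10 [0.0, 0.269, -0.072] [-0.045, 0.0, 0.0]
11 [0.0, 0.274, -0.053] [-0.045, 0.0, 0.0]
```

Request:
arm_command --series '[{"dp": [-0.2, 0, 0], "angular": [0, 0, 0], "gripper": 25}, {"dp": [-0.3, 0, 0], "angular": [0, 0, 0], "gripper": 25}, {"dp": [-0.25, 0, 0], "angular": [0, 0, 0], "gripper": 25}, {"dp": [0, 0.22, -0.18], "angular": [-0.045, 0, 0], "gripper": 25}, {"dp": [0, 0.23, -0.16], "angular": [-0.045, 0, 0], "gripper": 25}, {"dp": [0, 0.24, -0.145], "angular": [-0.045, 0, 0], "gripper": 25}, {"dp": [0, 0.25, -0.13], "angular": [-0.045, 0, 0], "gripper": 25}, {"dp": [0, 0.26, -0.11], "angular": [-0.045, 0, 0], "gripper": 25}]'

```text
clock: 31.4
position: [0.5896, 0.2505, 0.1094]
ee_rot: [0.705, -0.061, 0.704, 0.06]
contact_force: [-0.2, 1.6, -0.8]
width: 0.0333
```

```bash
python3 plan.py .5421 .3369 .09 21.5 5
```

```text
now [0.5896 0.2505 0.1094] phi 9.8 w 0.0333 F [-0.2  1.6 -0.8] t 31.4
1 [0.032, 0.155, -0.054] [-0.026, 0.0, 0.0]
2 [0.032, 0.157, -0.047] [-0.026, 0.0, 0.0]
3 [0.032, 0.159, -0.041] [-0.026, 0.0, 0.0]
4 [0.032, 0.161, -0.034] [-0.026, 0.0, 0.0]
5 [0.032, 0.162, -0.027] [-0.026, 0.0, 0.0]
```

Request:
arm_command --series '[{"dp": [0.02, 0.22, -0.07], "angular": [-0.035, 0, 0], "gripper": 25}, {"dp": [0.03, 0.2, -0.06], "angular": [-0.03, 0, 0], "gripper": 25}, {"dp": [0.03, 0.15, -0.04], "angular": [-0.03, 0, 0], "gripper": 25}, {"dp": [0.03, 0.1, -0.02], "angular": [-0.02, 0, 0], "gripper": 25}, {"dp": [0.03, 0.06, -0.01], "angular": [-0.01, 0, 0], "gripper": 25}, {"dp": [0.03, 0.02, 0], "angular": [0, 0, 0], "gripper": 25}, {"dp": [0, 0, 0], "angular": [0, 0, 0], "gripper": 25}, {"dp": [0, 0, 0], "angular": [0, 0, 0], "gripper": 25}]'

```text
clock: 32.4
position: [0.5421, 0.3354, 0.0877]
ee_rot: [0.695, -0.133, 0.694, 0.132]
contact_force: [0.6, -0.1, -0.9]
width: 0.0335
```

```bash
python3 plan.py .5421 .3369 .035 21.5 5
```

```text
now [0.5421 0.3354 0.0877] phi 21.6 w 0.0335 F [ 0.6 -0.1 -0.9] t 32.4
1 [0.088, 0.003, 0.001] [0.0, 0.0, 0.0]
2 [0.088, 0.003, 0.001] [0.0, 0.0, 0.0]
3 [0.088, 0.003, 0.001] [0.0, 0.0, 0.0]
4 [0.088, 0.002, 0.001] [0.0, 0.0, 0.0]
5 [0.088, 0.002, 0.001] [0.0, 0.0, 0.0]
```

Request:
arm_command --series '[{"dp": [0.07, 0, 0], "angular": [0, 0, 0], "gripper": 25}, {"dp": [0.12, 0.01, 0], "angular": [0, 0, 0], "gripper": 25}, {"dp": [0.12, 0, 0], "angular": [0, 0, 0], "gripper": 25}, {"dp": [0.08, 0, 0], "angular": [0, 0, 0], "gripper": 25}, {"dp": [0.05, 0, 0], "angular": [0, 0, 0], "gripper": 25}, {"dp": [0.02, 0, 0], "angular": [0, 0, 0], "gripper": 25}, {"dp": [0, 0, 0], "angular": [0, 0, 0], "gripper": 25}, {"dp": [0, 0, 0], "angular": [0, 0, 0], "gripper": 25}]'

```text
clock: 33.4
position: [0.5421, 0.3355, 0.028]
ee_rot: [0.695, -0.133, 0.694, 0.131]
contact_force: [-0.6, 0.2, -0.5]
width: 0.0333
```

```bash
python3 plan.py .5421 .3369 .021 21.5 5; python3 - <<'E'
from h import *
im,P=cloud("wrist"); cv2.imwrite("pics/w7.png",im)
E
```

```text
now [0.5421 0.3355 0.028 ] phi 21.5 w 0.0333 F [-0.6  0.2 -0.5] t 33.4
1 [0.012, 0.002, 0.001] [0.0, -0.0, 0.0]
2 [0.012, 0.002, 0.001] [0.0, -0.0, 0.0]
3 [0.012, 0.002, 0.001] [0.0, -0.0, 0.0]
4 [0.012, 0.002, 0.001] [0.0, -0.0, 0.0]
5 [0.012, 0.002, 0.001] [0.0, -0.0, 0.0]
```

View pics/w7.png

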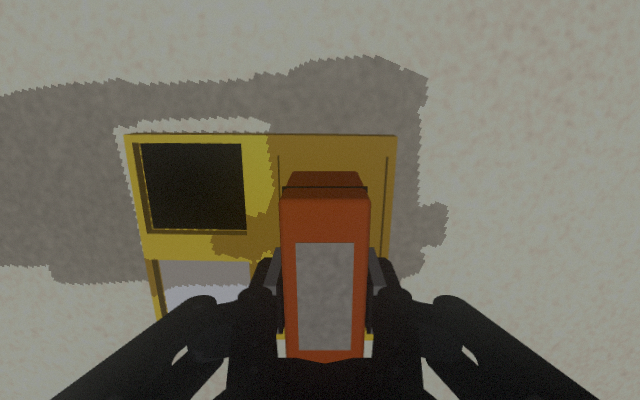

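Orange box (columns 280–370) hangs squarely over the slot (about 278–390). Lower.

Request:
arm_command --series '[{"dp": [0.02, 0.01, 0], "angular": [0, 0, 0], "gripper": 25}, {"dp": [0.02, 0, 0], "angular": [0, 0, 0], "gripper": 25}, {"dp": [0.02, 0, 0], "angular": [0, 0, 0], "gripper": 25}, {"dp": [0.015, 0, 0], "angular": [0, 0, 0], "gripper": 25}, {"dp": [0.01, 0, 0], "angular": [0, 0, 0], "gripper": 25}, {"dp": [0.01, 0, 0], "angular": [0, 0, 0], "gripper": 25}, {"dp": [0, 0, 0], "angular": [0, 0, 0], "gripper": 25}, {"dp": [0, 0, 0], "angular": [0, 0, 0], "gripper": 25}]'

```text
clock: 34.45
position: [0.5423, 0.337, 0.0212]
ee_rot: [0.696, -0.133, 0.693, 0.131]
contact_force: [-0.8, -0.8, -0.8]
width: 0.0333
```

Request:
arm_command --series '[{"dp": [0.015, 0, 0], "angular": [0, 0, 0], "gripper": 25}, {"dp": [0.01, 0, 0], "angular": [0, 0, 0], "gripper": 25}, {"dp": [0, 0, 0], "angular": [0, 0, 0], "gripper": 25}, {"dp": [0, 0, 0], "angular": [0, 0, 0], "gripper": 25}, {"dp": [0, 0, 0], "angular": [0, 0, 0], "gripper": 25}, {"dp": [0, 0, 0], "angular": [0, 0, 0], "gripper": 25}, {"dp": [0, 0, 0], "angular": [0, 0, 0], "gripper": 25}, {"dp": [0, 0, 0], "angular": [0, 0, 0], "gripper": 25}]'

```text
clock: 35.45
position: [0.5425, 0.337, 0.0211]
ee_rot: [0.696, -0.133, 0.693, 0.131]
contact_force: [-1.0, -0.7, 2.7]
width: 0.0333
```

Request:
arm_command --series '[{"dp": [0, 0, 0], "angular": [0, 0, 0], "gripper": 38}, {"dp": [0, 0, 0], "angular": [0, 0, 0], "gripper": 45}, {"dp": [0, 0, 0], "angular": [0, 0, 0], "gripper": 55}, {"dp": [0, 0, 0], "angular": [0, 0, 0], "gripper": 55}, {"dp": [-0.1, 0, 0], "angular": [0, 0, 0], "gripper": 55}, {"dp": [-0.25, 0, 0], "angular": [0, 0, 0], "gripper": 55}, {"dp": [-0.3, 0, 0], "angular": [0, 0, 0], "gripper": 70}, {"dp": [-0.2, 0, 0], "angular": [0, 0, 0], "gripper": 85}]'

```text
clock: 36.45
position: [0.5411, 0.3366, 0.125]
ee_rot: [0.695, -0.133, 0.695, 0.131]
contact_force: [0.2, -0.1, 0.5]
width: 0.0845
```

```bash
python3 plan.py .4472 .1374 .115 21.5 8
```

```text
now [0.5411 0.3366 0.125 ] phi 21.5 w 0.0845 F [ 0.2 -0.1  0.5] t 36.45
1 [0.011, -0.157, -0.167] [0.0, -0.0, 0.0]
2 [0.011, -0.157, -0.167] [0.0, -0.0, 0.0]
3 [0.011, -0.157, -0.167] [0.0, -0.0, 0.0]
4 [0.011, -0.157, -0.167] [0.0, -0.0, 0.0]
5 [0.011, -0.157, -0.167] [0.0, -0.0, 0.0]
6 [0.011, -0.157, -0.167] [0.0, -0.0, 0.0]
7 [0.011, -0.157, -0.167] [0.0, -0.0, 0.0]
8 [0.01, -0.157, -0.167] [0.0, -0.0, 0.0]
```

Request:
arm_command --series '[{"dp": [0.01, -0.23, -0.245], "angular": [0, 0, 0], "gripper": 85}, {"dp": [0.01, -0.25, -0.265], "angular": [0, 0, 0], "gripper": 85}, {"dp": [0.01, -0.25, -0.265], "angular": [0, 0, 0], "gripper": 85}, {"dp": [0.01, -0.22, -0.235], "angular": [0, 0, 0], "gripper": 85}, {"dp": [0.01, -0.15, -0.16], "angular": [0, 0, 0], "gripper": 85}, {"dp": [0.01, -0.07, -0.075], "angular": [0, 0, 0], "gripper": 85}, {"dp": [0, -0.02, -0.02], "angular": [0, 0, 0], "gripper": 85}, {"dp": [0, 0, 0], "angular": [0, 0, 0], "gripper": 85}]'

```text
clock: 37.45
position: [0.4554, 0.1457, 0.1268]
ee_rot: [0.702, -0.133, 0.687, 0.132]
contact_force: [0.2, 0.0, 0.3]
width: 0.085
```

```bash
python3 plan.py .4472 .1374 .085 21.5 3 .4472 .1374 .014 21.5 3
```

```text
now [0.4554 0.1457 0.1268] phi 21.6 w 0.085 F [0.2 0.  0.3] t 37.45
1 [0.116, -0.013, -0.032] [0.0, 0.004, 0.001]
2 [0.116, -0.013, -0.031] [0.0, 0.004, 0.001]
3 [0.116, -0.013, -0.03] [0.0, 0.004, 0.001]
4 [0.197, -0.0, 0.0] [0.0, -0.0, -0.0]
5 [0.197, -0.0, 0.0] [0.0, -0.0, -0.0]
6 [0.197, -0.0, 0.0] [0.0, -0.0, -0.0]
```

Request:
arm_command --series '[{"dp": [0.08, -0.013, -0.03], "angular": [0, 0.004, 0.001], "gripper": 85}, {"dp": [0.14, -0.013, -0.03], "angular": [0, 0.004, 0.001], "gripper": 85}, {"dp": [0.18, -0.013, -0.03], "angular": [0, 0.004, 0.001], "gripper": 85}, {"dp": [0.2, 0, 0], "angular": [0, 0, 0], "gripper": 85}, {"dp": [0.17, 0, 0], "angular": [0, 0, 0], "gripper": 85}, {"dp": [0.1, 0, 0], "angular": [0, 0, 0], "gripper": 75}, {"dp": [0.03, 0, 0], "angular": [0, 0, 0], "gripper": 65}, {"dp": [0, 0, 0], "angular": [0, 0, 0], "gripper": 60}]'

```text
clock: 38.45
position: [0.4494, 0.1409, 0.0123]
ee_rot: [0.694, -0.134, 0.695, 0.135]
contact_force: [0.1, 0.2, -0.2]
width: 0.0596
```

```bash
python3 plan.py .4472 .1374 .016 21.5 3
```

```text
now [0.4494 0.1409 0.0123] phi 21.9 w 0.0596 F [ 0.1  0.2 -0.2] t 38.45
1 [-0.01, -0.007, -0.009] [0.002, -0.0, -0.0]
2 [-0.01, -0.007, -0.009] [0.002, -0.0, -0.0]
3 [-0.01, -0.007, -0.009] [0.002, -0.0, -0.0]
```

Request:
arm_command --series '[{"dp": [-0.015, -0.015, -0.015], "angular": [0.003, 0, 0], "gripper": 55}, {"dp": [-0.01, -0.01, -0.015], "angular": [0.002, 0, 0], "gripper": 45}, {"dp": [0, 0, 0], "angular": [0, 0, 0], "gripper": 25}, {"dp": [0, 0, 0], "angular": [0, 0, 0], "gripper": 25}, {"dp": [0, 0, 0], "angular": [0, 0, 0], "gripper": 25}, {"dp": [0, 0, 0], "angular": [0, 0, 0], "gripper": 25}, {"dp": [0, 0, 0], "angular": [0, 0, 0], "gripper": 25}, {"dp": [0, 0, 0], "angular": [0, 0, 0], "gripper": 25}]' --grip_force 50

```text
clock: 39.45
position: [0.4485, 0.1367, 0.0174]
ee_rot: [0.696, -0.131, 0.694, 0.132]
contact_force: [-0.0, 0.0, -0.4]
width: 0.0306
```

```bash
python3 plan.py .4472 .1374 .115 21.5 3 .4612 .3404 .115 21.5 5
```

```text
now [0.4485 0.1367 0.0174] phi 21.4 w 0.0306 F [-0.   0.  -0.4] t 39.45
1 [-0.271, 0.003, -0.002] [-0.0, 0.001, -0.0]
2 [-0.271, 0.003, -0.002] [-0.0, 0.001, -0.0]
3 [-0.271, 0.003, -0.002] [-0.0, 0.001, -0.0]
4 [0.0, 0.306, 0.146] [0.0, 0.0, -0.0]
5 [0.0, 0.306, 0.146] [0.0, 0.0, -0.0]
6 [0.0, 0.306, 0.146] [0.0, 0.0, -0.0]
7 [0.0, 0.306, 0.146] [0.0, 0.0, -0.0]
8 [0.0, 0.306, 0.146] [0.0, 0.0, 0.0]
```

Request:
arm_command --series '[{"dp": [-0.2, 0, 0], "angular": [0, 0, 0], "gripper": 25}, {"dp": [-0.32, 0, 0], "angular": [0, 0, 0], "gripper": 25}, {"dp": [-0.28, 0, 0], "angular": [0, 0, 0], "gripper": 25}, {"dp": [0, 0.28, 0.135], "angular": [0, 0, 0], "gripper": 25}, {"dp": [0, 0.32, 0.15], "angular": [0, 0, 0], "gripper": 25}, {"dp": [0, 0.32, 0.15], "angular": [0, 0, 0], "gripper": 25}, {"dp": [0, 0.28, 0.135], "angular": [0, 0, 0], "gripper": 25}, {"dp": [0, 0.2, 0.1], "angular": [0, 0, 0], "gripper": 25}]'

```text
clock: 40.45
position: [0.4599, 0.3251, 0.1141]
ee_rot: [0.694, -0.13, 0.696, 0.13]
contact_force: [0.6, -0.6, -2.8]
width: 0.0309
```

```bash
python3 plan.py .4612 .3404 .08 21.5 5
```

```text
now [0.4599 0.3251 0.1141] phi 21.2 w 0.0309 F [ 0.6 -0.6 -2.8] t 40.45
1 [0.057, 0.023, 0.011] [-0.001, -0.0, -0.0]
2 [0.057, 0.023, 0.011] [-0.001, -0.0, -0.0]
3 [0.057, 0.023, 0.011] [-0.001, -0.0, -0.0]
4 [0.057, 0.023, 0.011] [-0.001, -0.0, -0.0]
5 [0.057, 0.023, 0.011] [-0.001, -0.0, -0.0]
```

Request:
arm_command --series '[{"dp": [0.05, 0.03, 0.015], "angular": [-0.001, 0, 0], "gripper": 25}, {"dp": [0.12, 0.02, 0.01], "angular": [-0.001, 0, 0], "gripper": 25}, {"dp": [0.15, 0.01, 0.005], "angular": [0, 0, 0], "gripper": 25}, {"dp": [0.13, 0, 0], "angular": [0, 0, 0], "gripper": 25}, {"dp": [0.09, 0, 0], "angular": [0, 0, 0], "gripper": 25}, {"dp": [0.04, 0, 0], "angular": [0, 0, 0], "gripper": 25}, {"dp": [0, 0, 0], "angular": [0, 0, 0], "gripper": 25}, {"dp": [0, 0, 0], "angular": [0, 0, 0], "gripper": 25}]'

```text
clock: 41.45
position: [0.4576, 0.3286, 0.0374]
ee_rot: [0.691, -0.132, 0.699, 0.13]
contact_force: [0.2, -0.3, -2.2]
width: 0.0305
```

```bash
python3 plan.py .4612 .3404 .0215 21.5 5; python3 - <<'E'
from h import *
im,P=cloud("wrist"); cv2.imwrite("pics/w8.png",im)
E
```

```text
now [0.4576 0.3286 0.0374] phi 21.3 w 0.0305 F [ 0.2 -0.3 -2.2] t 41.45
1 [0.026, 0.016, 0.013] [-0.0, -0.001, 0.0]
2 [0.026, 0.016, 0.013] [-0.0, -0.001, 0.0]
3 [0.026, 0.016, 0.013] [-0.0, -0.001, 0.0]
4 [0.026, 0.016, 0.013] [-0.0, -0.001, 0.0]
5 [0.026, 0.016, 0.013] [-0.0, -0.001, 0.0]
```

View pics/w8.png

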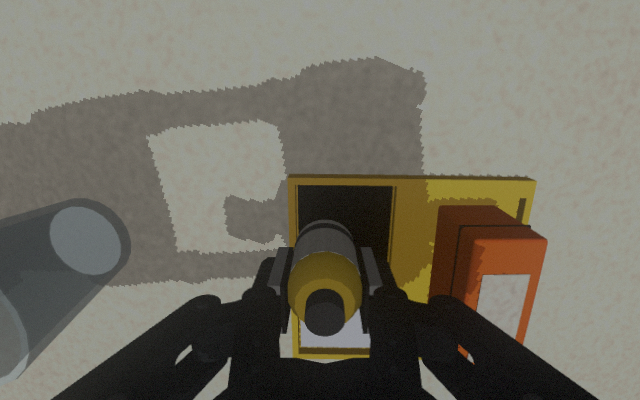

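Request:
arm_command --series '[{"dp": [0, 0.03, 0.025], "angular": [0, -0.002, 0], "gripper": 25}, {"dp": [0, 0.03, 0.025], "angular": [0, -0.002, 0], "gripper": 25}, {"dp": [0.02, 0.02, 0.015], "angular": [0, -0.001, 0], "gripper": 25}, {"dp": [0.03, 0.01, 0.01], "angular": [0, 0, 0], "gripper": 25}, {"dp": [0.03, 0, 0], "angular": [0, 0, 0], "gripper": 25}, {"dp": [0.02, 0, 0], "angular": [0, 0, 0], "gripper": 25}, {"dp": [0.01, 0, 0], "angular": [0, 0, 0], "gripper": 25}, {"dp": [0, 0, 0], "angular": [0, 0, 0], "gripper": 25}]'

```text
clock: 42.5
position: [0.4627, 0.3435, 0.024]
ee_rot: [0.695, -0.132, 0.695, 0.131]
contact_force: [0.5, 1.3, -1.7]
width: 0.0306
```

```bash
python3 plan.py .4612 .3404 .0215 21.5 3
```

```text
now [0.4627 0.3435 0.024 ] phi 21.4 w 0.0306 F [ 0.5  1.3 -1.7] t 42.5
1 [0.007, -0.007, -0.007] [-0.0, -0.0, 0.0]
2 [0.007, -0.007, -0.007] [-0.0, -0.0, 0.0]
3 [0.007, -0.007, -0.007] [-0.0, -0.0, 0.0]
```

Request:
arm_command --series '[{"dp": [0.01, -0.01, -0.01], "angular": [0, 0, 0], "gripper": 25}, {"dp": [0.015, -0.01, -0.01], "angular": [0, 0, 0], "gripper": 25}, {"dp": [0.015, 0, 0], "angular": [0, 0, 0], "gripper": 25}, {"dp": [0.012, 0, 0], "angular": [0, 0, 0], "gripper": 25}, {"dp": [0.01, 0, 0], "angular": [0, 0, 0], "gripper": 25}, {"dp": [0, 0, 0], "angular": [0, 0, 0], "gripper": 25}, {"dp": [0, 0, 0], "angular": [0, 0, 0], "gripper": 25}, {"dp": [0, 0, 0], "angular": [0, 0, 0], "gripper": 25}]'

```text
clock: 43.5
position: [0.4618, 0.3405, 0.0214]
ee_rot: [0.696, -0.131, 0.694, 0.131]
contact_force: [-0.4, -0.5, 1.5]
width: 0.0305
```

Seated (upward force). Release and rise, then retreat.

Request:
arm_command --series '[{"dp": [0, 0, 0], "angular": [0, 0, 0], "gripper": 36}, {"dp": [0, 0, 0], "angular": [0, 0, 0], "gripper": 42}, {"dp": [0, 0, 0], "angular": [0, 0, 0], "gripper": 48}, {"dp": [0, 0, 0], "angular": [0, 0, 0], "gripper": 48}, {"dp": [-0.1, 0, 0], "angular": [0, 0, 0], "gripper": 48}, {"dp": [-0.25, 0, 0], "angular": [0, 0, 0], "gripper": 48}, {"dp": [-0.35, 0, 0], "angular": [0, 0, 0], "gripper": 60}, {"dp": [-0.35, 0, 0], "angular": [0, 0, 0], "gripper": 60}]'

```text
clock: 44.5
position: [0.4601, 0.3395, 0.1496]
ee_rot: [0.694, -0.132, 0.696, 0.13]
contact_force: [0.5, 0.5, 0.1]
width: 0.06
```

```bash
python3 plan.py .36 .10 .22 21.5 8
```

```text
now [0.4601 0.3395 0.1496] phi 21.3 w 0.06 F [0.5 0.5 0.1] t 44.5
1 [-0.072, -0.195, -0.188] [-0.0, -0.0, 0.0]
2 [-0.073, -0.194, -0.188] [-0.0, -0.0, 0.0]
3 [-0.073, -0.194, -0.188] [-0.0, -0.0, 0.0]
4 [-0.073, -0.194, -0.188] [-0.0, -0.0, 0.0]
5 [-0.073, -0.194, -0.188] [-0.0, -0.0, 0.0]
6 [-0.073, -0.194, -0.188] [-0.0, -0.0, 0.0]
7 [-0.073, -0.194, -0.188] [-0.0, -0.0, 0.0]
8 [-0.073, -0.194, -0.188] [-0.0, -0.0, 0.0]
```

Request:
arm_command --series '[{"dp": [-0.3, 0, 0], "angular": [0, 0, 0], "gripper": 60}, {"dp": [-0.2, -0.1, -0.1], "angular": [0, 0, 0], "gripper": 60}, {"dp": [0, -0.2, -0.2], "angular": [0, 0, 0], "gripper": 60}, {"dp": [0, -0.25, -0.25], "angular": [0, 0, 0], "gripper": 60}, {"dp": [0, -0.25, -0.25], "angular": [0, 0, 0], "gripper": 60}, {"dp": [0, -0.25, -0.25], "angular": [0, 0, 0], "gripper": 60}, {"dp": [0, -0.1, -0.1], "angular": [0, 0, 0], "gripper": 60}, {"dp": [0, 0, 0], "angular": [0, 0, 0], "gripper": 60}]'

```text
clock: 45.5
position: [0.3831, 0.1584, 0.2223]
ee_rot: [0.701, -0.13, 0.688, 0.133]
contact_force: [-0.1, 0.7, 0.2]
width: 0.0597
```

```bash
cat > chk.py <<'E'
from h import *
im,P=cloud("top"); cv2.imwrite("pics/top1.png",im[120:310,150:490].repeat(2,0).repeat(2,1)); np.savez("top1.npz",im=im,P=P)
im2,_=cloud("scene"); cv2.imwrite("pics/scene1.png",cv2.resize(im2[110:290,110:510],None,fx=2,fy=2))
tr=dict(b=((.5319,-.3267),-12.8),y=((.5077,.3233),21.5))
for n,t,g,box in(("green","b",(-37,0),1),("bobj","b",(37,33),0),("wbot","b",(37,-33),0),("orange","y",(37,0),1),("yobj","y",(-37,33),0),("robj",None,(.5438,.0761),0),("rbot",None,(.4392,-.1438),0)):
    Q=P.reshape(-1,3)
    if t:
        c,a=tr[t]; q=Q[:,:2]-c; r=np.radians(a); q=np.c_[q[:,0]*np.cos(r)+q[:,1]*np.sin(r),-q[:,0]*np.sin(r)+q[:,1]*np.cos(r)]*1000
    else: q=Q[:,:2]*1000; g=np.array(g)*1000
    m=(np.abs(q-g)<([34,60] if box else [30,30])).all(1)&(Q[:,2]>.02)
    zt=np.nanpercentile(Q[m,2],97)
    if box:
        k=m&(Q[:,2]>zt-.008); r=cv2.minAreaRect(q[k].astype(np.float32)); print(n,np.round(r,1) if 0 else r,zt.round(4))
    else: print(n,((q[m].min(0)+q[m].max(0))/2).round(1),np.ptp(q[m],0).round(0),"goal",g,"top",zt.round(4),"n",m.sum())
E
python3 chk.py; python3 plan.py
```

```text
green ((-39.50760269165039, 0.528564453125), (34.24016189575195, 83.90443420410156), 0.005932054948061705) 0.0567
bobj [34.8 33.9] [32. 32.] goal (37, 33) top 0.0662 n 164
wbot [ 35.1 -31.5] [31. 29.] goal (37, -33) top 0.0756 n 183
orange ((34.374267578125, 2.2864303588867188), (86.79119873046875, 35.06523132324219), 89.46309661865234) 0.0566
yobj [-40.3  34.6] [31. 33.] goal (-37, 33) top 0.0675 n 173
robj [543.6  76.2] [30. 30.] goal [543.8  76.1] top 0.0623 n 130
rbot [ 439.3 -143.8] [30. 33.] goal [ 439.2 -143.8] top 0.0724 n 149
now [0.3838 0.1594 0.2222] phi 21.5 w 0.0598 F [ 0.6 -0.2 -0.5] t 45.6
```

View pics/top1.png

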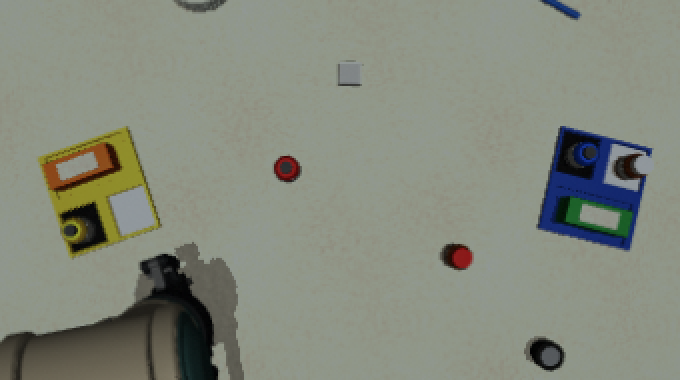

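View pics/scene1.png

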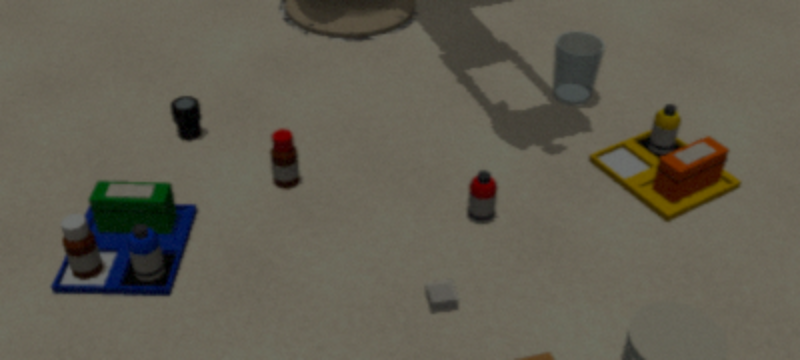

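All within about 4 mm of their centres, upright; the red items have not moved and the arm is clear.

```bash
python3 -c "
from rig import sign_off; print(sign_off())"
```

```text
the job is handed in; nothing more can be done
None
```

Both microscopy kits are made up and the job is handed in at 45.6 s on the robot's clock. `sign_off()` reports no verdict, so the checks below are my own.

- **Positions:** in the last top-view depth check, all five things were within about 4 mm of their place centres in the tray frames. Both boxes were within 1° of their slots.
- **Standing:** the depth tops, each 4 to 6 mm above the thing's own height, fit everything standing on the 4 mm tray floors. The top and scene pictures show all five upright and clear of the rims.
- **Red items:** the red-ringed objective and red-capped bottle measured within 1 mm of where they began, and both stand.
- **Arm:** it finished clear of everything, at about 0.22 m height.

None of these checks failed or disagreed.

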